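# Pack the spectrometer service parts, heaviest lowest

### The job

Swing the box's flat lid sideways about its pivot screw, a full quarter turn, so the box is uncovered, and leave it open. Then pack the box heaviest first, each part level, right way up as it lies now and in the middle of the box: the steel burner head on the floor, the aluminium ribbed plate on top of it, and the light plastic hood on the plate, over its rib. Set every part down rather than dropping it, and do not shove or tip the jar, bottle, beaker or wrench.

Things in the scene. Friction and masses are not known exactly. Their poses are not given: they have to be found in the camera images.
- box: Grey open-topped metal box, fixed (all sizes here in mm): outside 174 (x) x 156 (y) x 81 high, walls and floor 5, inside 164 x 146 x 76 deep. Origin: centre of its underside, on the bench. x, its long axis, points roughly away from the robot (turned by up to 0.3 rad). An ear on its +x wall, near the +y end, reaches 23 out and carries the lid's pivot screw.
- box_in (a point): Centre of the box's inner floor, 5 mm above the bench, axes as the box's.
- lid (a joint): Angle of the flat aluminium lid (198 x 160 x 5) about its upright pivot screw: 0 = shut, grows counter-clockwise seen from above, the lid swinging out over the box's -y side and on to its +x side, away from the robot. Stop at 1.65 rad; box wholly uncovered from about 1.5. Starts at 0 to 0.6; stays where left (light friction, about 1 N at the knob).
- lid_knob (a point): Centre of the lid's black upright round knob, diameter 24, height 30 (from 88 to 118 above the bench), on the lid 158 mm from the pivot axis. The point is 15 mm above the lid's top.
- lid_pivot (a point): On the lid's pivot axis at the lid's top face, 88 above the bench (underside 83, 2 over the rim). In the box's axes it lies at x +97, y +68. Open, the lid reaches about 160 beyond the box's +x wall; on the way it sweeps up to 175 to the -y side of the box's middle.
- burner_head: Dark steel casting, the heaviest part (0.9 kg): foot flange 110 (x) x 76 (y) x 8 high, on it along the middle an upright body 110 (x) x 46 (y), from 8 to 28 high, flat top with a narrow black slot line. Grip the body across its 46. Origin: centre of the underside.
- rib_plate: Aluminium plate (0.4 kg) 148 (x) x 120 (y) x 6, with an upright rib in the middle of its top: 60 long (x), 10 thick (y), from 6 to 28 high, to be gripped across its 10. Origin: centre of the underside. It fits the box only with its long side along the box's.
- hood: White plastic hood (0.09 kg), open underneath: body 120 (x) x 84 (y) x 27 high, walls 5, roof 3 (24 clear inside), rim flange 140 x 102 x 4 round its foot; on the roof's middle a grip ridge 60 long (x), 14 thick (y), from 27 to 40 high. Origin: centre of the underside. On the plate, lengthwise, it covers the rib.
- jar: Bystander: amber glass jar with black cap, diameter 68, height 100 mm. Origin: centre of the underside. It may stand at any of the parts' four places.
- bottle: Bystander: bottle with a cap, diameter 62, height 160 mm, standing close to the box on its +y side. Origin: centre of the underside.
- beaker: Bystander: white open beaker, diameter 64, height 85 mm. Origin: centre of the underside.
- wrench: Bystander: steel wrench 180 mm long lying along its x. Origin: centre of the underside.
There are look-alikes about, which are no part of the job. What is shaped like the burner_head but blue or brown is not meant.

How it is judged:
By the outcome, as a careful person would: the job done as asked, in the order asked, and still so for the second after the job is handed in, with the robot touching nothing.
It also fails if it takes over 72 s, if anything falls off the work surface, if the arm or the gripper's body presses on something with over 40 N, if the wrist force passes 120 N, or if a joint passes its speed limit or range.

### The arm

A 6-joint arm with a two-finger parallel gripper is mounted at the origin on the work surface. World frame = base frame: x ahead of the robot, y to its left, z up, the work surface at z = 0. Lengths are in mm, angles in rad, forces in N, time in s.
With the tool pointing down it reaches from about 275 to 750 mm from the base axis. Payload 10.2 kg.
Tool frame: the origin (TCP) lies at the centre of the arm's flange, where the gripper is bolted on; the fingertips stand ctrl.tip_reach ahead of it and the grasp point (between the pads) lies 155 mm ahead of it (ctrl.tip_reach is the distance from the TCP to the fingertips, in mm); z points along the fingers, y is the direction in which the jaws open and shut (so a half turn about z gives the same grasp; the last joint's range is limited). The gripper opens to 85 mm and grips with 20 to 120 N. Pads are 22 mm wide; open, the fingers measure 114 mm over their backs; the gripper's body (76 mm by 85 mm) begins 54 mm behind the grasp point. The pads swing forward as they close: fully open they stand 13 mm farther back than shut.
Start: joints at [1.125, 0.313, 1.498, -0, 1.331, -0.223], TCP at [116.018, 512.028, 404.694] pointing down, gripper open.
Joint ranges: [-2.94, 2.94], [-0.97, 2.17], [0.19, 2.56], [-1.23, 4.37], [0.02, 3.11], [-2.88, 2.88]. Speed limits (rad/s): [2.39, 2.39, 3.01, 3.14, 3.14, 3.14].

### API

Orientations are given as a unit quaternion [w, x, y, z].
In Python, from rig import ctrl, viewer gives the robot as it stands.
- The arm moves only by the tool drive_tool, never from a script. Its argument "rows" is a list that holds one entry, the list of rows, each a list of 6 numbers: the shift along the world's x, y, z normalised to -1 to 1, where 1 is 0.1 m, then the turn, a rotation vector about the world's x, y, z normalised to -1 to 1, where 1 is 90 degrees. A call has 1 to 10 rows; each row is the pose to reach, as a shift and turn from the pose measured when the call began; what a row does not reach only later rows make up. A row lasts 1/8 s, in which the tool goes at most 62.5 mm and 10.7 degrees, less where a joint would pass 70% of its speed; a pose out of reach is approached as far as the arm can. A call with a number of a shift or a turn outside -1 to 1 is refused whole. A call with a gripper value outside its range is refused whole. "fingers" is the opening, from -1 (shut) to 1 (fully open), set as the call begins (left out, the last holds). The fingers move at their own pace and stop on an object; "force" is the grip in N (left out, the last holds). Time passes only in rows, so rows that repeat a pose let the fingers close. It gives the time, the measured TCP pose, the force and the opening at its end, in the units of the state.
- ctrl.sense(): the state, without advancing time (a new reading comes with each control period).
- viewer.capture(name): name is "scene" or "top" or "wrist"; returns the picture (384x512x3 uint8, red, green, blue); there is no depth.
- viewer.calibration(name): a dict with "mtx" (3x3 intrinsics, pixels), "extrinsics" (4x4, takes a point from camera to world coordinates). Camera axes: x right, y up, looking along -z (the intrinsics and any distortion apply to the point x, -y, -z); pixel columns grow to the right and rows downward; lengths in mm; the calibration is good to about 2 mm. A picture is of the moment at which its call begins: read the wrist's pose just before it. calibration takes no time and is no camera call; for the wrist camera it gives the pose at the moment of the call.
- ctrl.finish_job(): hands the job in, once; it reports no verdict.
The state is a dict: "time_s": time; "joints": joint angles; "dq": joint speeds; "tau": joint torques, N m; "eef_pos": TCP position; "ee_rot": TCP orientation; "force": force on the tool from outside, world axes, zero at the start; "wrist_torque": the same for the moment, N m; "grip_width": opening from 0.0 (shut) to 1.0 (fully open).
Only numpy, scipy, OpenCV 4.12 (cv2) and the standard library are available. Lean on these libraries where they do the work, as an engineer would, in place of code of your own. Each camera call takes 0.05 s, during which the arm holds its last target.

## Working session

There is one attempt and no reset: what is moved stays moved. The work goes in short steps, Python scripts to look and compute and a tool call to move; the robot and the scene stay as the last step left them, time stands still between calls to the robot, and variables do not carry over. Pictures are saved under pics/ and viewed, and the job is handed in when it is done.

Besides the shell and the picture viewer there is one more tool, called after ">>>" in YAML: its name, and indented under it one key for each argument. drive_tool: Moves the arm, as the interface text tells. Scaled input: -1 to 1 covers 0.1 m each way for a shift and 90 degrees each way for a turn. Its arguments: {"type":"object","properties":{"rows":{"type":"array","items":{"type":"array","items":{"type":"array","items":{"type":"number"}}}},"fingers":{"type":"number"},"force":{"type":"number"}},"required":["rows"]}

```bash
mkdir -p pics; ls; python3 - <<'E'
from rig import ctrl, viewer
import cv2,json
print(ctrl.sense(), ctrl.tip_reach)
for n in ["scene","top","wrist"]:
    c=viewer.calibration(n)
    print(n,c)
    im=viewer.capture(n)
    cv2.imwrite(f"pics/{n}0.png",im[:,:,::-1])
E
```

```text
pics
{'time_s': 0.0, 'joints': array([ 1.12459678e+00,  3.13444261e-01,  1.49846130e+00, -4.72711675e-07,
        1.33101721e+00, -2.23387987e-01]), 'dq': array([ 1.25114793e-03,  8.53664962e-04,  4.64887689e-05,  1.51367522e-04,
        1.18655752e-03, -4.27757673e-04]), 'tau': array([-1.05491807e-03, -4.12265146e+01, -2.59737647e+01, -2.39760302e-04,
        4.21865378e-03,  9.95796086e-06]), 'eef_pos': array([115.9961231 , 511.97844862, 404.12875322]), 'ee_rot': array([-2.18304044e-04,  1.11175395e-01,  9.93800578e-01, -6.28207638e-04]), 'force': array([ 0.00398966,  0.24494746, -0.55108893]), 'wrist_torque': array([-0.00322279,  0.01746101,  0.02952863]), 'grip_width': 1.002941187467522} 173.4
scene {'mtx': array([[414.81352383,   0.        , 253.19272455],
       [  0.        , 414.81352383, 192.01873041],
       [  0.        ,   0.        ,   1.        ]]), 'extrinsics': array([[ 2.88045677e-01, -6.37900556e-01,  7.14221652e-01,
         1.49748094e+03],
       [ 9.57587309e-01,  1.86030484e-01, -2.20043644e-01,
        -3.27380212e+02],
       [ 7.49896319e-03,  7.47312210e-01
[... 479 characters left out ...]
0],
       [-5.41022977e-03,  1.66470358e-01,  9.86031617e-01,
         1.50468580e+03],
       [ 0.00000000e+00,  0.00000000e+00,  0.00000000e+00,
         1.00000000e+00]])}
wrist {'mtx': array([[265.66423966,   0.        , 259.64340168],
       [  0.        , 265.66423966, 189.46054136],
       [  0.        ,   0.        ,   1.        ]]), 'extrinsics': array([[ 2.20159622e-01, -9.40713918e-01, -2.58044696e-01,
         5.07231955e+01],
       [ 9.75463850e-01,  2.12353126e-01,  5.81070302e-02,
         5.26171771e+02],
       [ 1.34505701e-04, -2.64506094e-01,  9.64384004e-01,
         3.73997160e+02],
       [ 0.00000000e+00,  0.00000000e+00,  0.00000000e+00,
         1.00000000e+00]])}
```

View pics/top0.png

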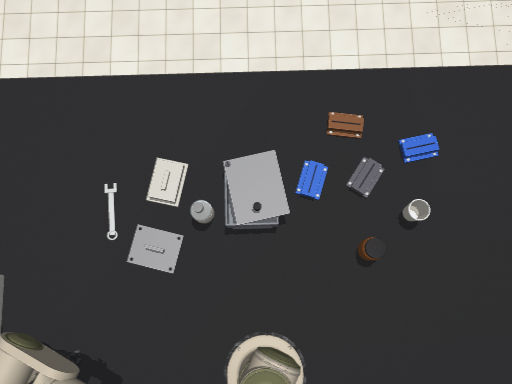

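View pics/scene0.png

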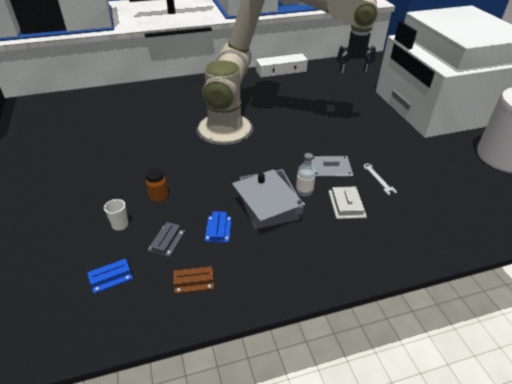

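View pics/wrist0.png

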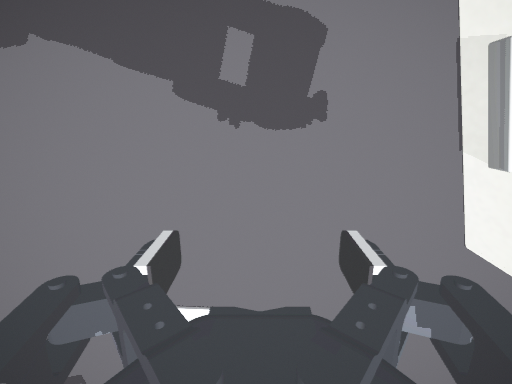

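```bash
cat > h.py <<'E'
import numpy as np, cv2
from rig import ctrl, viewer
def snap(n,name):
    c=viewer.calibration(n); im=viewer.capture(n)
    cv2.imwrite(f"pics/{name}.png",im[:,:,::-1]); np.savez(f"pics/{name}.npz",im=im,K=c['mtx'],T=c['extrinsics'])
    return im,c['mtx'],c['extrinsics']
def load(name):
    d=np.load(f"pics/{name}.npz"); return d['im'],d['K'],d['T']
def px2w(K,T,uv,z):
    uv=np.atleast_2d(np.asarray(uv,float)); 
    d=np.c_[(uv[:,0]-K[0,2])/K[0,0],-(uv[:,1]-K[1,2])/K[1,1],-np.ones(len(uv))]@T[:3,:3].T
    o=T[:3,3]; s=(z-o[2])/d[:,2]
    return o+d*s[:,None]
def w2px(K,T,P):
    P=np.atleast_2d(np.asarray(P,float)); c=(P-T[:3,3])@T[:3,:3]
    return np.c_[K[0,0]*c[:,0]/-c[:,2]+K[0,2], K[1,1]*-c[:,1]/-c[:,2]+K[1,2]]
def crop(im,u0,v0,u1,v1,name,f):
    cv2.imwrite(f"pics/{name}.png",cv2.resize(im[v0:v1,u0:u1,::-1],None,fx=f,fy=f,interpolation=cv2.INTER_CUBIC))
def st():
    s=ctrl.sense(); 
    from scipy.spatial.transform import Rotation as R
    q=s['ee_rot']; M=R.from_quat([q[1],q[2],q[3],q[0]]).as_matrix()
    print('t',round(s['time_s'],2),'p',s['eef_pos'].round(1),'yaxis ang',np.degrees(np.arctan2(M[1,1],M[0,1])).round(2),'z',M[:,2].round(3),'F',s['force'].round(1),'g',round(s['grip_width'],3),'j6',s['joints'].round(2))
    return s,M
E
python3 - <<'E'
from h import *
im,K,T=snap("top","t1")
crop(im,200,130,330,240,"c1",6)
crop(im,90,140,230,280,"c2",4)
crop(im,290,100,450,270,"c3",3)
E
```

```text
(no output)
```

View pics/c1.png

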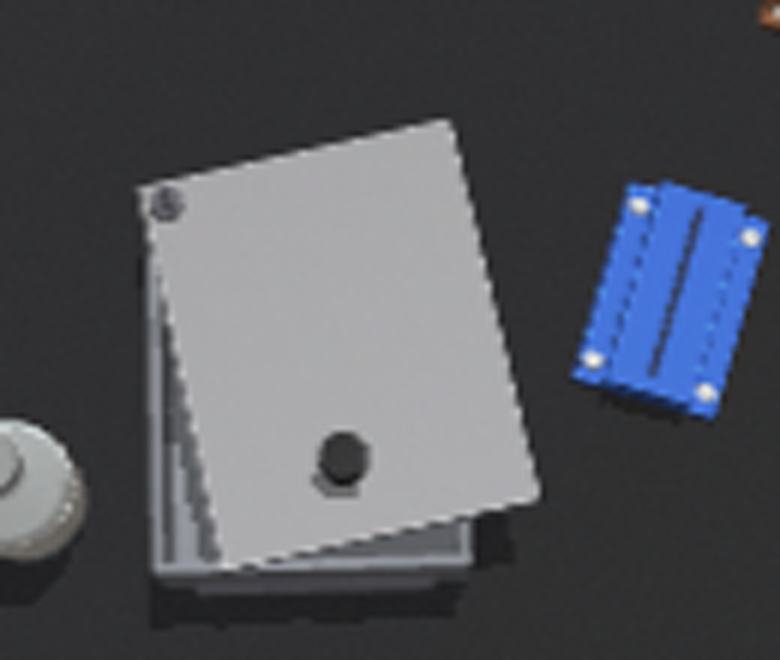

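View pics/c2.png

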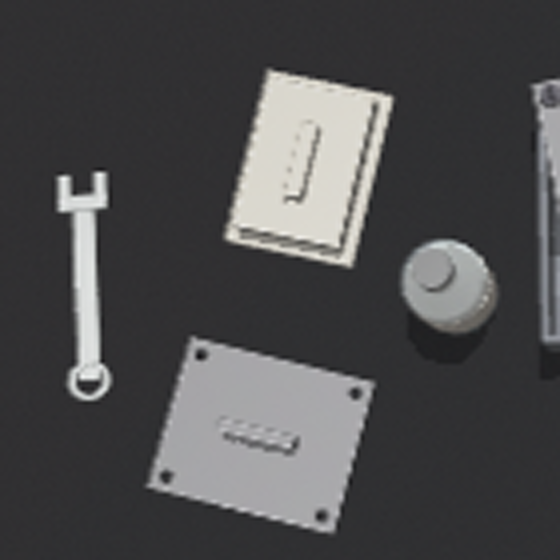

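View pics/c3.png

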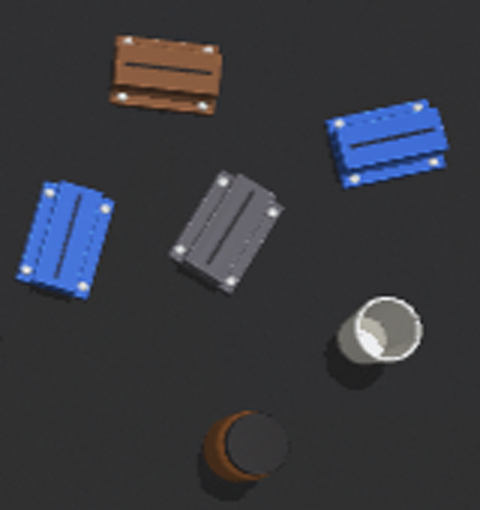

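```bash
python3 - <<'E'
from h import *
im,K,T=load("t1")
def c(u,v,f,u0,v0,z): 
    return px2w(K,T,[[(u+.5)/f-.5+u0,(v+.5)/f-.5+v0]],z)[0].round(1)
kn=c(343,457,6,200,130,118);pv=c(167,203,6,200,130,89)
print('knob',kn,'pivot',pv, np.linalg.norm((kn-pv)[:2]), np.degrees(np.arctan2(*(kn-pv)[1::-1])))
bl=c(155,572,6,200,130,81);br=c(472,568,6,200,130,81)
print('boxcorners +y-x',bl,' -y-x',br,np.linalg.norm((bl-br)[:2]),'yaxis ang',np.degrees(np.arctan2(*(bl-br)[1::-1])))
print('bottle',c(449,288,4,90,140,160-20),'jar top',c(257,444,3,290,100,100),'beaker',c(389,329,3,290,100,85))
print('wrench',c(90,180,4,90,140,5),c(88,380,4,90,140,5))
print('hood ridge',c(318,125,4,90,140,40),c(293,200,4,90,140,40))
print('rib',c(222,425,4,90,140,28),c(297,443,4,90,140,28))
print('burner slot',c(254,192,3,290,100,28),c(210,262,3,290,100,28))
# masks
def box(mask,z,win):
    m=np.zeros_like(mask); u0,v0,u1,v1=win; m[v0:v1,u0:u1]=mask[v0:v1,u0:u1]
    cs,_=cv2.findContours(m,cv2.RETR_EXTERNAL,cv2.CHAIN_APPROX_NONE); k=max(cs,key=cv2.contourArea)[:,0]
    w=px2w(K,T,k,z)[:,:2]; r=cv2.minAreaRect(w.astype(np.float32)); return r
g=im.mean(2)
print('hood',box(((g>100)*255).astype(np.uint8),4,(140,150,190,212)))
print('plate',box(((g>80)*255).astype(np.uint8),6,(122,215,190,280)))
print('burner',box(((g>70)*255).astype(np.uint8),28,(340,150,390,200)))
print(g[250:252,100:130].round())
E
```

```text
knob [484.8   9.1 118. ] pivot [618.8  94.2  89. ] 158.73881062928496 -147.58140564628934
boxcorners +y-x [435.3 103.2  81. ]  -y-x [433.3 -52.5  81. ] 155.71284468533736 yaxis ang 89.2640638591433
bottle [468.9 165.  140. ] jar top [ 356.8 -329.2  100. ] beaker [ 466.4 -469.4   85. ]
wrench [579.1 464.5   5. ] [421.6 461.9   5. ]
hood ridge [611.1 278.2  40. ] [552.8 297.   40. ]
rib [382.9 351.9  28. ] [367.9 294.8  28. ]
burner slot [ 620.  -359.3   28. ] [ 547.5 -309.3   28. ]
hood ((585.10546875, 292.79498291015625), (104.96488189697266, 140.93655395507812), 76.42719268798828)
plate ((376.3574523925781, 327.5503845214844), (150.33224487304688, 120.14582824707031), 74.63882446289062)
burner ((582.5573120117188, -329.44635009765625), (75.89089965820312, 114.63798522949219), 55.807525634765625)
[[49. 48. 49. 49. 48. 49. 50. 49. 49. 48. 48. 49. 49. 49. 48. 49. 49. 50.
  48. 50. 49. 49. 49. 48. 48. 49. 50. 49. 48. 77.]
 [48. 50. 49. 49. 49. 50. 49. 49. 49. 48. 48. 48. 50. 49. 48. 49. 49. 48.
  49. 49. 50. 49. 47. 49. 48. 49. 48. 47. 50. 84.]]
```

>>> drive_tool:
  rows:
    - [[0.75, -1, -0.1, 0, 0, -0.3], [0.75, -1, -0.1, 0, 0, -0.3], [0.75, -1, -0.1, 0, 0, -0.3]]

```text
time_s: 0.57
eef_pos: [192.8, 409.8, 394.1]
ee_rot: [-0.0, 0.344, 0.939, -0.001]
force: [-0.7, 1.2, 0.4]
grip_width: 1.003
```

>>> drive_tool:
  rows:
    - [[0.75, -1, -0.1, 0, 0, -0.3], [0.75, -1, -0.1, 0, 0, -0.3], [0.75, -1, -0.1, 0, 0, -0.3]]

```text
time_s: 0.95
eef_pos: [269.6, 307.4, 383.9]
ee_rot: [-0.0, 0.558, 0.83, -0.001]
force: [-0.2, 0.9, 0.5]
grip_width: 1.001
```

>>> drive_tool:
  rows:
    - [[0.75, -1, -0.1, 0, 0, -0.3], [0.75, -1, -0.1, 0, 0, -0.3], [0.75, -1, -0.1, 0, 0, -0.3]]

```text
time_s: 1.32
eef_pos: [346.4, 204.7, 373.5]
ee_rot: [-0.0, 0.74, 0.673, -0.001]
force: [0.0, 0.7, 0.3]
grip_width: 1.0
```

>>> drive_tool:
  rows:
    - [[0.75, -1, -0.1, 0, 0, -0.3], [0.75, -1, -0.1, 0, 0, -0.3], [0.75, -1, -0.1, 0, 0, -0.3]]

```text
time_s: 1.7
eef_pos: [423.0, 101.9, 363.0]
ee_rot: [-0.001, 0.879, 0.478, -0.002]
force: [-0.1, 0.4, 1.3]
grip_width: 1.001
```

```bash
python3 - <<'E'
from h import *
st()
E
```

```text
t 1.7 p [423.  101.9 363. ] yaxis ang -32.94 z [-0.003 -0.    -1.   ] F [-0.1  0.4  1.3] g 1.001 j6 [-0.03  0.16  1.81 -0.    1.18  0.54]
```

>>> drive_tool:
  rows:
    - [[0.61, -0.92, -0.33, 0, 0, -0.27], [0.61, -0.92, -0.33, 0, 0, -0.27], [0.61, -0.92, -0.33, 0, 0, -0.27], [0.61, -0.92, -0.33, 0, 0, -0.27]]

```text
time_s: 2.2
eef_pos: [484.1, 9.7, 329.7]
ee_rot: [-0.001, 0.959, 0.282, -0.002]
force: [-0.1, -0.3, 0.8]
grip_width: 0.997
```

```bash
python3 - <<'E'
from h import *
st()
im,K,T=snap("wrist","w1")
print(w2px(K,T,[[484.8,9.1,118],[618.8,94.2,89]]))
E
```

```text
t 2.2 p [484.1   9.7 329.7] yaxis ang -57.25 z [-0.004  0.001 -1.   ] F [-0.1 -0.3  0.8] g 0.997 j6 [-0.22  0.3   1.72  0.    1.12  0.78]
[[261.25260618 210.91659106]
 [263.11528252 -27.08269065]]
```

View pics/w1.png

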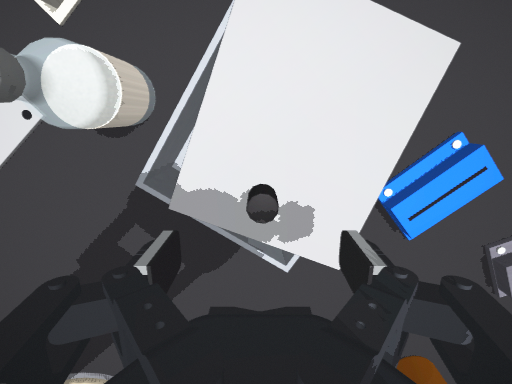

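>>> drive_tool:
  rows:
    - [[0, 0, -0.62, 0, 0, 0], [0, 0, -0.62, 0, 0, 0], [0, 0, -0.62, 0, 0, 0]]

```text
time_s: 2.62
eef_pos: [484.4, 10.3, 269.8]
ee_rot: [-0.001, 0.959, 0.283, -0.001]
force: [0.7, 0.8, 0.8]
grip_width: 0.999
```

>>> drive_tool:
  rows:
    - [[0, 0, 0, 0, 0, 0], [0, 0, 0, 0, 0, 0], [0, 0, 0, 0, 0, 0], [0, 0, 0, 0, 0, 0], [0, 0, 0, 0, 0, 0]]
  fingers: -1
  force: 20

```text
time_s: 3.25
eef_pos: [484.5, 10.2, 270.3]
ee_rot: [-0.0, 0.959, 0.283, -0.0]
force: [-0.8, 0.0, 5.5]
grip_width: 0.271
```

```bash
python3 - <<'E'
from h import *
st()
im,K,T=snap("wrist","w2")
E
```

```text
t 3.25 p [484.5  10.2 270.3] yaxis ang -57.1 z [-0.001  0.001 -1.   ] F [-0.8  0.   5.5] g 0.271 j6 [-0.22  0.38  1.79  0.    0.97  0.77]
```

View pics/w2.png

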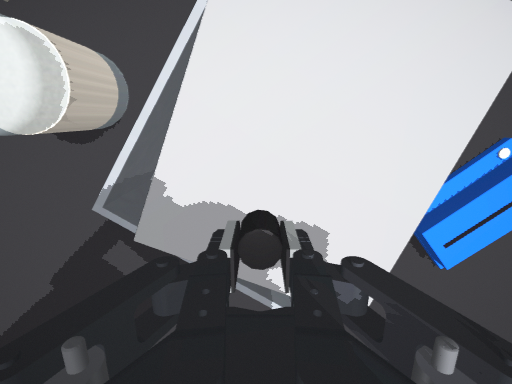

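```bash
python3 - <<'E'
import numpy as np
pv=np.array([618.8,94.2]);p0=np.array([484.5,10.2]);d=p0-pv;r=158.4;a0=np.arctan2(d[1],d[0])
for s in [(0,40),(40,78.5)]:
    A=np.radians(np.linspace(*s,7))+a0
    P=pv+r*np.c_[np.cos(A),np.sin(A)]
    print(((P-P[0])/100).round(3).tolist(),np.degrees(A-A[0])/90)
E
```

```text
[[0.0, 0.0], [0.107, -0.15], [0.23, -0.287], [0.368, -0.409], [0.52, -0.513], [0.683, -0.6], [0.854, -0.667]] [0.         0.07407407 0.14814815 0.22222222 0.2962963  0.37037037
 0.44444444]
[[0.0, 0.0], [0.171, -0.045], [0.347, -0.071], [0.524, -0.077], [0.701, -0.063], [0.875, -0.03], [1.044, 0.023]] [0.         0.0712963  0.14259259 0.21388889 0.28518519 0.35648148
 0.42777778]
```

>>> drive_tool:
  rows:
    - [[0.11, -0.15, 0, 0, 0, 0.074], [0.23, -0.29, 0, 0, 0, 0.148], [0.37, -0.41, 0, 0, 0, 0.222], [0.52, -0.51, 0, 0, 0, 0.296], [0.68, -0.6, 0, 0, 0, 0.37], [0.85, -0.67, 0, 0, 0, 0.444], [0.85, -0.67, 0, 0, 0, 0.444]]

```text
time_s: 4.18
eef_pos: [570.4, -56.7, 270.3]
ee_rot: [-0.0, 0.804, 0.594, 0.001]
force: [2.8, 3.7, 2.0]
grip_width: 0.276
```

```bash
python3 - <<'E'
from h import *
s,M=st()
pv=np.array([618.8,94.2]);d=s['eef_pos'][:2]-pv;a0=np.arctan2(d[1],d[0]);print(np.linalg.norm(d),np.degrees(a0))
a=np.degrees(a0);A=np.radians(np.linspace(a,-69.5,7));P=pv+158.4*np.c_[np.cos(A),np.sin(A)]
print(((P-s['eef_pos'][:2])/100).round(2).tolist(),(np.degrees(A-A[0])/90).round(3))
E
```

```text
t 4.17 p [570.4 -56.7 270.3] yaxis ang -17.09 z [ 0.001  0.001 -1.   ] F [2.8 3.7 2. ] g 0.276 j6 [-0.3   0.55  1.51  0.    1.08 -0.01]
158.44818478001224 -107.78296813026695
[[0.0, 0.0], [0.17, -0.04], [0.35, -0.07], [0.52, -0.07], [0.7, -0.06], [0.87, -0.03], [1.04, 0.03]] [0.    0.071 0.142 0.213 0.284 0.354 0.425]
```

>>> drive_tool:
  rows:
    - [[0.17, -0.04, 0, 0, 0, 0.071], [0.35, -0.07, 0, 0, 0, 0.142], [0.52, -0.07, 0, 0, 0, 0.213], [0.7, -0.06, 0, 0, 0, 0.284], [0.87, -0.03, 0, 0, 0, 0.354], [0.87, -0.03, 0, 0, 0, 0.354]]

```text
time_s: 4.92
eef_pos: [657.9, -59.5, 270.4]
ee_rot: [0.0, 0.611, 0.792, 0.001]
force: [1.7, -0.0, 2.4]
grip_width: 0.273
```

>>> drive_tool:
  rows:
    - [[0.17, 0.06, 0, 0, 0, 0.07], [0.17, 0.06, 0, 0, 0, 0.07], [0.17, 0.06, 0, 0, 0, 0.07]]

```text
time_s: 5.3
eef_pos: [674.5, -54.2, 270.4]
ee_rot: [0.001, 0.567, 0.824, 0.001]
force: [2.8, -4.5, 0.6]
grip_width: 0.271
```

```bash
python3 - <<'E'
from h import *
st()
im,K,T=snap("scene","s2");crop(im,180,110,340,260,"s2c",4)
E
```

```text
t 5.3 p [674.5 -54.2 270.4] yaxis ang 20.89 z [ 0.002  0.    -1.   ] F [ 2.8 -4.5  0.6] g 0.271 j6 [-0.25  0.76  1.14  0.    1.24 -0.62]
```

View pics/s2c.png

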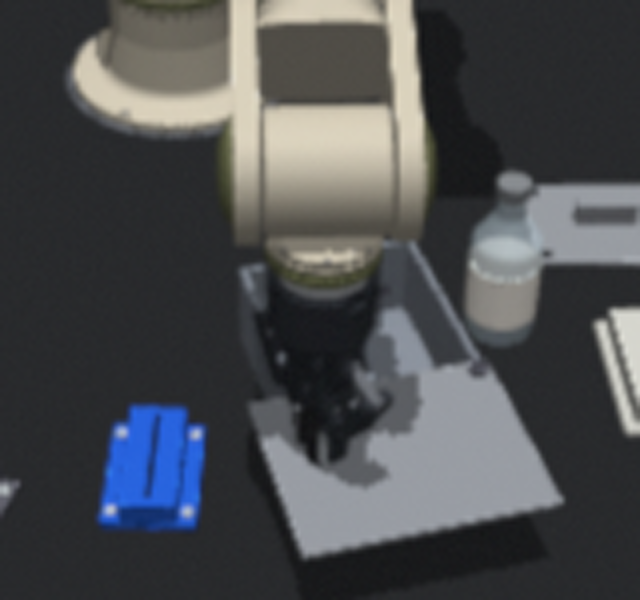

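>>> drive_tool:
  rows:
    - [[0, 0, 0, 0, 0, 0], [0, 0, 0, 0, 0, 0], [0, 0, 0, 0, 0, 0]]
  fingers: 1

```text
time_s: 5.72
eef_pos: [674.3, -54.1, 270.3]
ee_rot: [0.0, 0.567, 0.823, 0.001]
force: [-0.5, 0.7, 0.5]
grip_width: 0.888
```

>>> drive_tool:
  rows:
    - [[0, 0, 0.7, 0, 0, 0], [0, 0, 0.7, 0, 0, 0], [-0.2, -0.5, 0.8, 0, 0, 0.1], [-0.4, -1, 0.8, 0, 0, 0.2], [-0.4, -1, 0.8, 0, 0, 0.2]]

```text
time_s: 6.35
eef_pos: [633.1, -157.1, 349.8]
ee_rot: [-0.0, 0.433, 0.901, 0.0]
force: [-0.0, 0.3, -0.4]
grip_width: 1.003
```

```bash
python3 - <<'E'
from h import *
st()
im,K,T=snap("top","t2");crop(im,190,100,330,240,"t2c",5)
E
```

```text
t 6.35 p [ 633.1 -157.1  349.8] yaxis ang 38.7 z [-0.     0.001 -1.   ] F [-0.   0.3 -0.4] g 1.003 j6 [-0.42  0.64  1.14  0.    1.36 -1.1 ]
```

View pics/t2c.png

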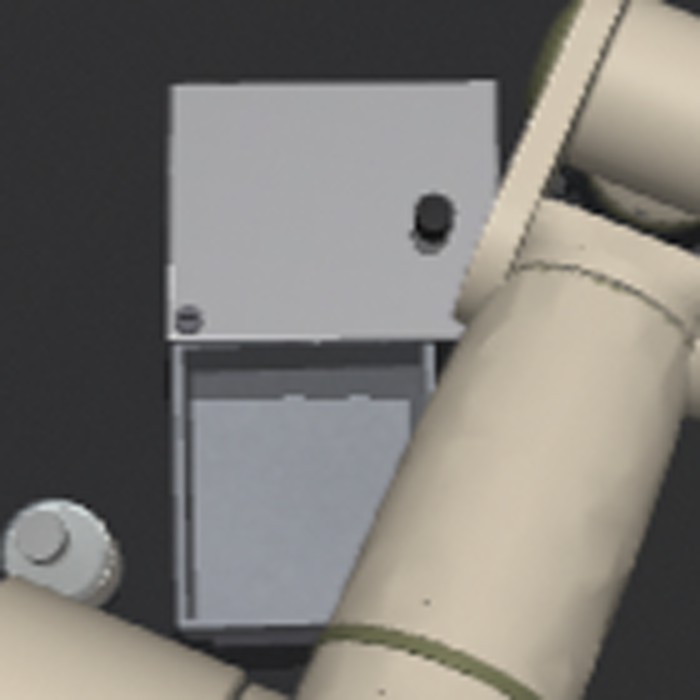

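>>> drive_tool:
  rows:
    - [[-0.25, -0.9, 0, 0, 0, 0.1], [-0.25, -0.9, 0, 0, 0, 0.1], [-0.25, -0.9, 0, 0, 0, 0.1]]

```text
time_s: 6.78
eef_pos: [608.7, -246.1, 349.2]
ee_rot: [-0.001, 0.362, 0.932, 0.001]
force: [0.4, 0.5, 0.0]
grip_width: 1.001
```

>>> drive_tool:
  rows:
    - [[-0.25, -0.87, -0.2, 0, 0, 0.085], [-0.25, -0.87, -0.2, 0, 0, 0.085], [-0.25, -0.87, -0.2, 0, 0, 0.085]]

```text
time_s: 7.15
eef_pos: [583.8, -333.2, 328.0]
ee_rot: [-0.002, 0.3, 0.954, 0.001]
force: [0.2, 0.2, -0.0]
grip_width: 0.999
```

```bash
python3 - <<'E'
from h import *
st()
im,K,T=snap("wrist","w3")
print(w2px(K,T,[[583.7,-334.3,28]]))
im,K,T=snap("top","t3");crop(im,190,140,290,240,"t3c",6)
E
```

```text
t 7.15 p [ 583.8 -333.2  328. ] yaxis ang 55.08 z [-0.002  0.003 -1.   ] F [ 0.2  0.2 -0. ] g 0.999 j6 [-0.69  0.7   1.09  0.    1.35 -1.65]
[[258.33449501 184.26107297]]
```

View pics/w3.png

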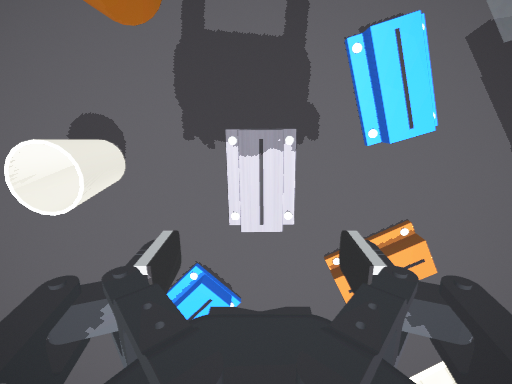

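View pics/t3c.png

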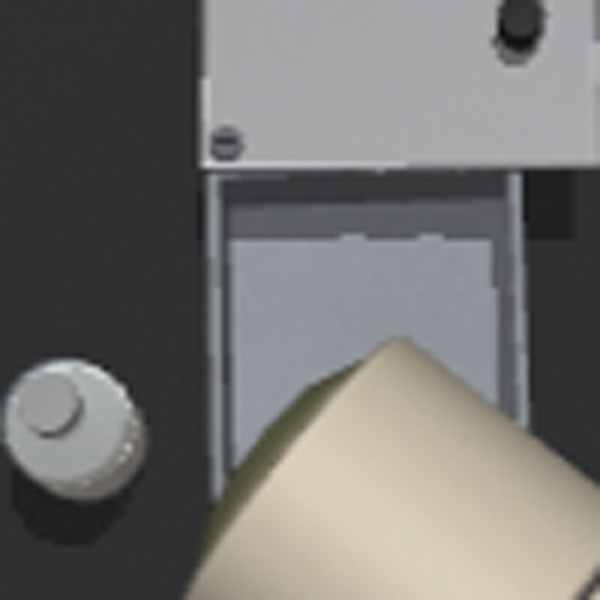

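```bash
python3 - <<'E'
from h import *
im,K,T=load("w3")
crop(im,210,115,315,245,"w3c",5)
P=px2w(K,T,[[261,138],[262,226]],28);print(P,P.mean(0),np.degrees(np.arctan2(*(P[0]-P[1])[1::-1])))
im,K,T=load("t3")
def c(u,v,z,f=6,u0=190,v0=140): return px2w(K,T,[[(u+.5)/f-.5+u0,(v+.5)/f-.5+v0]],z)[0].round(1)
print('left outer',c(207,172,81),c(213,500,81)); print('right outer',c(522,172,81),c(530,430,81))
print('floor far corners',c(231,240,5),c(492,240,5)); print('pivot',c(227,144,89))
print('lid edge',c(203,166,83),c(598,163,83))
E
```

```text
[[ 546.13267212 -304.79097586   28.        ]
 [ 624.54323804 -357.9541712    28.        ]] [ 585.33795508 -331.37257353   28.        ] 145.86231300118735
left outer [606. 105.  81.] [441.2 104.1  81. ]
right outer [601.9 -52.7  81. ] [471.9 -52.7  81. ]
floor far corners [585.8  98.8   5. ] [582.2 -38.3   5. ]
pivot [618.3  94.3  89. ]
lid edge [608.7 106.8  83. ] [605.1 -90.7  83. ]
```

View pics/w3c.png

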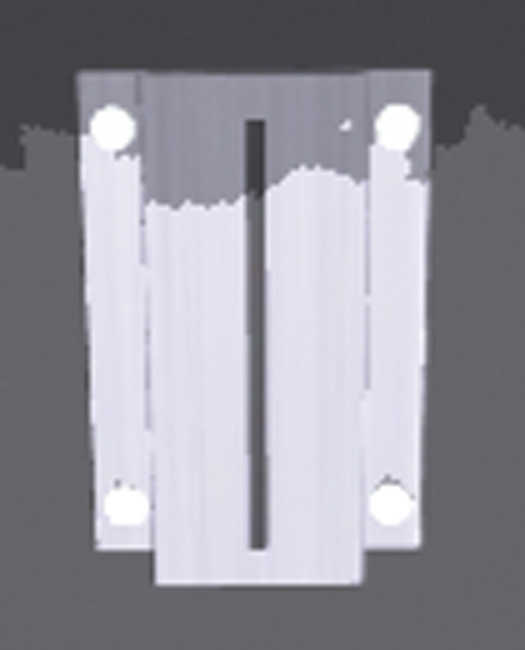

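```bash
python3 - <<'E'
from h import *
im,K,T=load("w3"); 
crop(im,120,215,400,300,"f3",2.8)
im2,K2,T2=load("w2"); crop(im2,200,200,330,320,"f2",5)
from scipy.spatial.transform import Rotation as R
def tool(K,T,p,M,uv,y):
    d=np.array([(uv[0]-K[0,2])/K[0,0],-(uv[1]-K[1,2])/K[1,1],-1])@T[:3,:3].T
    o=M.T@(T[:3,3]-p); d=M.T@d; s=(y-o[1])/d[1]; return (o+s*d).round(1)
def Mz(a): 
    a=np.radians(a); y=np.array([np.cos(a),np.sin(a),0]); z=np.array([0,0,-1.]); return np.c_[np.cross(y,z),y,z]
for uv in [(180,232),(341,232),(160,235)]:
  for y in (42.5,-42.5): print(uv,tool(K,T,np.array([583.8,-333.2,328.0]),Mz(55.08),uv,y))
for uv in [(238,222),(286,222)]:
  for y in (12,-12): print(uv,tool(K2,T2,np.array([484.5,10.2,270.3]),Mz(-57.1),uv,y))
E
```

```text
(180, 232) [ 126.8   42.5 -103.8]
(180, 232) [  7.8 -42.5 161. ]
(341, 232) [  9.1  42.5 158. ]
(341, 232) [123.2 -42.5 -95.6]
(160, 235) [115.9  42.5 -76.5]
(160, 235) [ 18.5 -42.5 134.2]
(238, 222) [ 120.6   12.  -102.3]
(238, 222) [  9.3 -12.  169.8]
(286, 222) [ 21.1  12.  141. ]
(286, 222) [114.  -12.  -86.3]
```

View pics/f3.png

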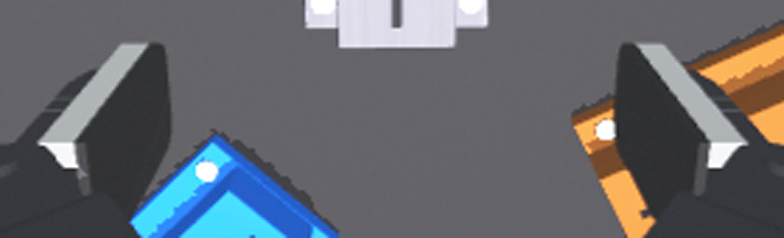

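View pics/f2.png

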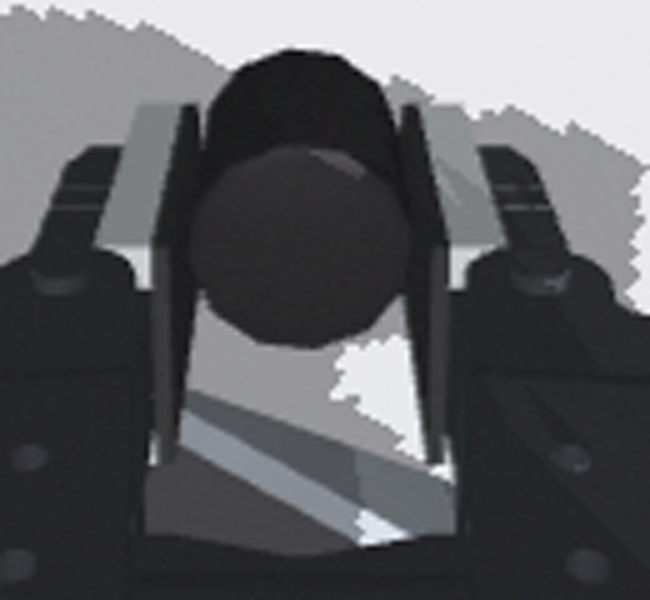

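>>> drive_tool:
  rows:
    - [[0.012, 0.012, -1, 0, 0, 0.008], [0.012, 0.012, -1, 0, 0, 0.008], [0.012, 0.012, -1, 0, 0, 0.008]]

```text
time_s: 7.62
eef_pos: [586.2, -328.0, 226.9]
ee_rot: [-0.003, 0.292, 0.956, 0.002]
force: [-0.2, -0.7, 0.7]
grip_width: 0.998
```

>>> drive_tool:
  rows:
    - [[0, 0, -0.3, 0, 0, 0], [0, 0, -0.46, 0, 0, 0], [0, 0, -0.46, 0, 0, 0], [0, 0, -0.46, 0, 0, 0]]

```text
time_s: 8.12
eef_pos: [586.7, -328.1, 182.6]
ee_rot: [-0.002, 0.292, 0.956, 0.002]
force: [-0.3, 0.0, 0.8]
grip_width: 0.996
```

```bash
python3 - <<'E'
from h import *
st()
E
```

```text
t 8.12 p [ 586.7 -328.1  182.6] yaxis ang 56.07 z [-0.003  0.005 -1.   ] F [-0.3  0.   0.8] g 0.996 j6 [-0.68  0.86  1.21  0.    1.08 -1.66]
```

>>> drive_tool:
  rows:
    - [[-0.012, -0.04, -0.025, 0, 0, 0], [-0.012, -0.04, -0.025, 0, 0, 0]]

```text
time_s: 8.38
eef_pos: [585.4, -332.6, 180.7]
ee_rot: [-0.002, 0.292, 0.956, 0.002]
force: [-0.2, 0.6, -0.5]
grip_width: 1.001
```

>>> drive_tool:
  rows:
    - [[0, 0, 0, 0, 0, 0], [0, 0, 0, 0, 0, 0], [0, 0, 0, 0, 0, 0], [0, 0, 0, 0, 0, 0]]
  fingers: -1
  force: 60

```text
time_s: 8.88
eef_pos: [585.5, -332.6, 181.1]
ee_rot: [-0.001, 0.292, 0.956, 0.002]
force: [0.2, 1.3, 4.3]
grip_width: 0.525
```

```bash
python3 - <<'E'
from h import *
st()
im,K,T=snap("wrist","w4")
E
```

```text
t 8.88 p [ 585.5 -332.6  181.1] yaxis ang 56.04 z [-0.002  0.004 -1.   ] F [0.2 1.3 4.3] g 0.525 j6 [-0.69  0.86  1.21  0.    1.08 -1.67]
```

View pics/w4.png

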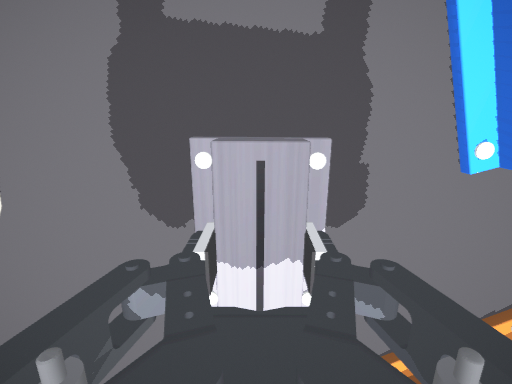

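```bash
python3 - <<'E'
from h import *
im,K,T=load("w4")
P=px2w(K,T,[[261,160],[260.5,311]],28);print(P,P.mean(0),np.linalg.norm(P[0]-P[1]),np.degrees(np.arctan2(*(P[0]-P[1])[1::-1])))
E
```

```text
[[ 546.38778079 -305.39533395   28.        ]
 [ 615.33686276 -351.94423016   28.        ]] [ 580.86232178 -328.66978205   28.        ] 83.1911993077365 145.9759314513483
```

>>> drive_tool:
  rows:
    - [[0, 0, 0.1, 0, 0, 0], [0, 0, 0.4, 0, 0, 0], [0, 0, 0.8, 0, 0, 0], [0, 0, 1, 0, 0, 0], [-0.1, 0.3, 1, 0, 0, 0]]

```text
time_s: 9.55
eef_pos: [575.2, -303.6, 282.0]
ee_rot: [-0.0, 0.293, 0.956, 0.001]
force: [0.1, 0.4, -9.7]
grip_width: 0.518
```

>>> drive_tool:
  rows:
    - [[-0.25, 0.5, 0.3, 0, 0, 0.1], [-0.25, 1, 0.3, 0, 0, 0.15], [-0.25, 1, 0.3, 0, 0, 0.15]]

```text
time_s: 9.93
eef_pos: [549.9, -200.4, 311.7]
ee_rot: [-0.002, 0.176, 0.984, 0.002]
force: [-0.6, -0.6, -8.1]
grip_width: 0.522
```

>>> drive_tool:
  rows:
    - [[-0.2, 0.5, 0, 0, 0, 0.1], [-0.2, 1, 0, 0, 0, 0.15], [-0.2, 1, 0, 0, 0, 0.15]]

```text
time_s: 10.3
eef_pos: [529.5, -97.9, 311.2]
ee_rot: [-0.003, 0.058, 0.998, 0.002]
force: [0.5, -1.1, -9.0]
grip_width: 0.521
```

```bash
python3 - <<'E'
from h import *
st()
E
```

```text
t 10.3 p [529.5 -97.9 311.2] yaxis ang 83.39 z [-0.006  0.004 -1.   ] F [ 0.5 -1.1 -9. ] g 0.521 j6 [-0.4   0.43  1.58  0.    1.13 -1.86]
```

```bash
python3 - <<'E'
from h import *
im,K,T=snap("wrist","w5")
im,K,T=snap("top","t5");crop(im,190,130,310,230,"t5c",6)
E
```

```text
(no output)
```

View pics/w5.png

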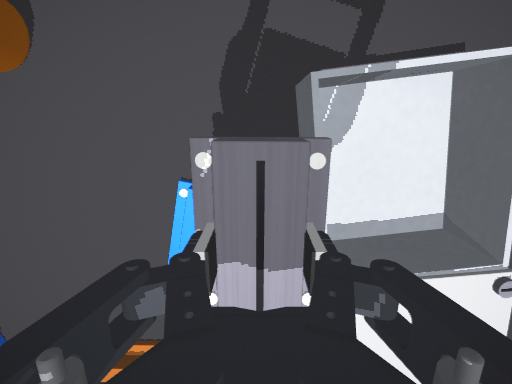

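View pics/t5c.png

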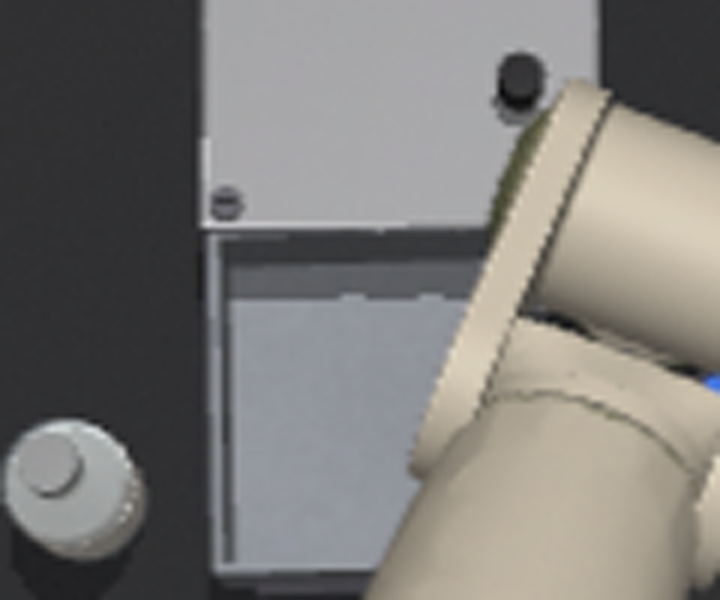

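```bash
python3 - <<'E'
from h import *
im,K,T=load("w5");crop(im,285,35,512,305,"w5c",2.2)
E
```

```text
(no output)
```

View pics/w5c.png

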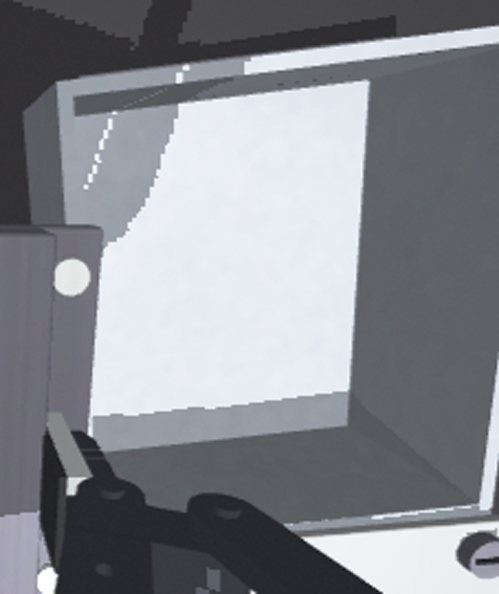

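```bash
python3 - <<'E'
from h import *
im,K,T=load("w5")
def c(u,v,z,f=2.2,u0=285,v0=35): return px2w(K,T,[[(u+.5)/f-.5+u0,(v+.5)/f-.5+v0]],z)[0].round(1)
A=c(349,425,5);B=c(370,80,5);C=c(75,116,5);D=c(110,450,5)
print('+x+y',A,'-x+y',B,'near pt',C,'far pt',D)
ang=lambda p,q:np.degrees(np.arctan2((p-q)[1],(p-q)[0]))
print(np.linalg.norm(A-B),ang(A,B),ang(B,C)-90,ang(A,D)-90)
print('corner rim -x-y outer',c(57,84,81))
y=np.radians(-0.74);R=np.array([[np.cos(y),-np.sin(y)],[np.sin(y),np.cos(y)]])
print(A[:2]-R@[82,73],B[:2]-R@[-82,73])
E
```

```text
+x+y [604.9 102.4   5. ] -x+y [440.6 101.1   5. ] near pt [440.7 -28.5   5. ] far pt [604.6 -19.7   5. ]
164.30514295054792 0.45333511289461104 0.04420969764063898 -0.14077558775905175
corner rim -x-y outer [436.6 -50.7  81. ]
[521.9640384   30.46512477] [521.6503603   27.04705208]
```

>>> drive_tool:
  rows:
    - [[-0.07, 0.5, 0, -0.0025, -0.004, 0.04], [-0.07, 1, 0, -0.0025, -0.004, 0.073], [-0.07, 1, 0, -0.0025, -0.004, 0.073], [-0.07, 1, 0, -0.0025, -0.004, 0.073]]

```text
time_s: 10.9
eef_pos: [523.1, -1.5, 311.2]
ee_rot: [0.001, 0.003, 1.0, -0.001]
force: [-0.4, -0.3, -8.4]
grip_width: 0.524
```

```bash
python3 - <<'E'
from h import *
s,M=st(); print((np.array([522,27.3])-s['eef_pos'][:2]), (M[:,2]*[1,1,1]).round(4))
E
```

```text
t 10.9 p [523.1  -1.5 311.2] yaxis ang 89.68 z [ 0.001 -0.002 -1.   ] F [-0.4 -0.3 -8.4] g 0.524 j6 [-0.23  0.4   1.63 -0.    1.11 -1.79]
[-1.1210008  28.77111127] [ 0.0014 -0.0016 -1.    ]
```

>>> drive_tool:
  rows:
    - [[-0.01, 0.29, 0, 0, 0, 0.003], [-0.01, 0.29, 0, 0, 0, 0.003], [-0.01, 0.29, -0.5, 0, 0, 0.003], [-0.01, 0.29, -1, 0, 0, 0.003], [-0.01, 0.29, -1, 0, 0, 0.003]]

```text
time_s: 11.52
eef_pos: [521.3, 26.3, 208.0]
ee_rot: [-0.003, 0.001, 1.0, -0.0]
force: [0.7, 0.0, -9.4]
grip_width: 0.52
```

```bash
python3 - <<'E'
from h import *
s,M=st(); print((np.array([522,27.3,186.1])-s['eef_pos']), (M[:,2]*[1,1,1]).round(4))
E
```

```text
t 11.53 p [521.3  26.3 208. ] yaxis ang 89.84 z [-0.006 -0.001 -1.   ] F [ 0.7  0.  -9.4] g 0.52 j6 [-0.17  0.55  1.72 -0.    0.88 -1.74]
[  0.66114535   1.03282504 -21.90099247] [-6.2e-03 -6.0e-04 -1.0e+00]
```

>>> drive_tool:
  rows:
    - [[0.007, 0.01, -0.08, 0, -0.004, 0], [0.007, 0.01, -0.14, 0, -0.004, 0], [0.007, 0.01, -0.18, 0, -0.004, 0], [0.007, 0.01, -0.2, 0, -0.004, 0]]

```text
time_s: 12.02
eef_pos: [522.2, 27.2, 188.2]
ee_rot: [0.0, 0.001, 1.0, -0.0]
force: [-0.4, -0.5, -9.3]
grip_width: 0.521
```

```bash
python3 - <<'E'
from h import *
s,M=st(); print((np.array([522,27.3,186.1])-s['eef_pos']), (M[:,2]*[1,1,1]).round(4))
E
```

```text
t 12.03 p [522.2  27.2 188.2] yaxis ang 89.84 z [ 0.001 -0.001 -1.   ] F [-0.4 -0.5 -9.3] g 0.521 j6 [-0.17  0.59  1.73 -0.    0.83 -1.74]
[-0.16663336  0.06547618 -2.14855401] [ 8.e-04 -7.e-04 -1.e+00]
```

>>> drive_tool:
  rows:
    - [[0, 0, -0.01, 0, 0, 0], [0, 0, -0.02, 0, 0, 0], [0, 0, -0.025, 0, 0, 0]]

```text
time_s: 12.4
eef_pos: [522.3, 27.2, 186.2]
ee_rot: [0.001, 0.001, 1.0, -0.0]
force: [-1.0, 0.6, -1.7]
grip_width: 0.525
```

>>> drive_tool:
  rows:
    - [[0, 0, 0, 0, 0, 0], [0, 0, 0, 0, 0, 0], [0, 0, 0, 0, 0, 0]]
  fingers: 0.6

```text
time_s: 12.78
eef_pos: [522.5, 27.2, 186.6]
ee_rot: [0.001, 0.001, 1.0, -0.0]
force: [0.4, -0.3, -0.7]
grip_width: 0.802
```

>>> drive_tool:
  rows:
    - [[0, 0, 0.2, 0, 0, 0], [0, 0, 0.6, 0, 0, 0], [0, 0, 1, 0, 0, 0], [0, 0, 1, 0, 0, 0]]

```text
time_s: 13.28
eef_pos: [523.0, 27.2, 289.4]
ee_rot: [0.004, 0.001, 1.0, -0.001]
force: [-0.4, 0.3, -0.4]
grip_width: 0.803
```

```bash
python3 - <<'E'
from h import *
st()
im,K,T=snap("wrist","w6")
im,K,T=snap("scene","s6");crop(im,210,150,330,240,"s6c",5)
E
```

```text
t 13.28 p [523.   27.2 289.4] yaxis ang 89.85 z [ 0.008 -0.002 -1.   ] F [-0.4  0.3 -0.4] g 0.803 j6 [-0.17  0.43  1.65 -0.    1.05 -1.74]
```

View pics/w6.png

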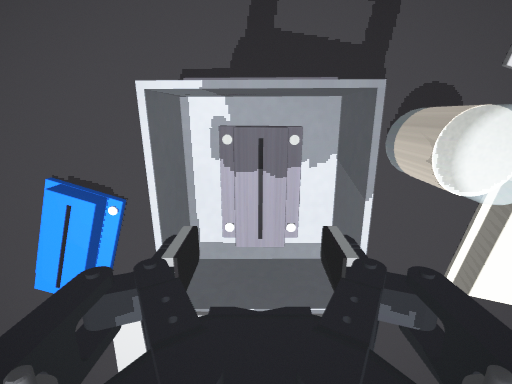

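```bash
python3 - <<'E'
from h import *
im,K,T=load("w6");crop(im,130,70,390,280,"w6c",3)
E
```

```text
(no output)
```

View pics/w6c.png

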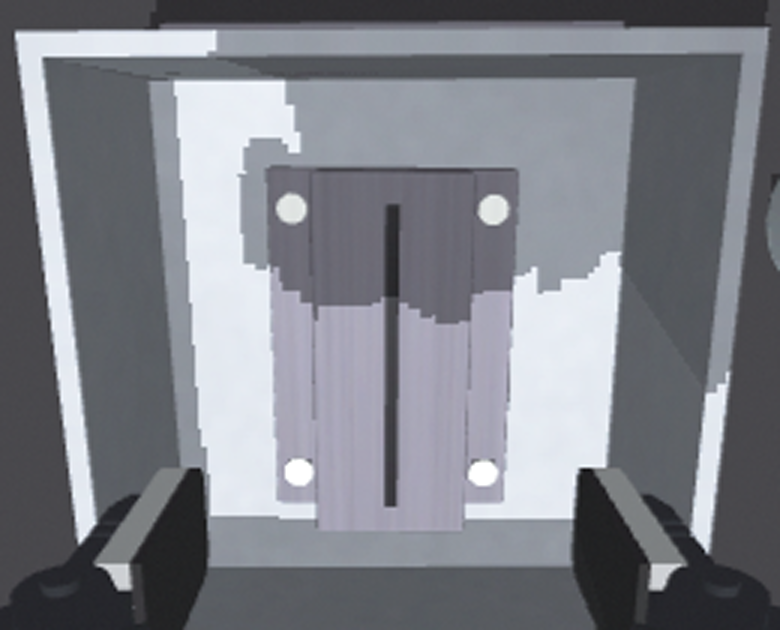

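```bash
python3 - <<'E'
from h import *
im,K,T=load("w6")
def c(u,v,z,f=3,u0=130,v0=70): return px2w(K,T,[[(u+.5)/f-.5+u0,(v+.5)/f-.5+v0]],z)[0]
F=[c(150,80,5),c(635,78,5),c(193,567,5),c(601,567,5)]
print(np.round(F,1),np.mean(F,0))
R=[c(16,32,81),c(768,29,81)];print(np.round(R,1),np.mean(R,0)+[87,0,0], 'ang',np.degrees(np.arctan2(*(R[1]-R[0])[1::-1])))
S=[c(392,205,33),c(390,507,33)];print(np.mean(S,0),np.degrees(np.arctan2(*(S[1]-S[0])[1::-1])))
G=[c(267,168,13),c(518,168,13)];print(np.round(G,1),np.mean(G,0)+[55,0,0])
E
```

```text
[[440.8 -45.6   5. ]
 [440.5 100.2   5. ]
 [605.3 -44.1   5. ]
 [605.5 101.6   5. ]] [523.06160578  28.03232381   5.        ]
[[436.  -51.   81. ]
 [435.7 105.   81. ]] [522.863805    27.00093219  81.        ] ang 90.10236684290545
[521.8414405   26.73957629  33.        ] -0.4489797170600797
[[466.3 -10.4  13. ]
 [466.5  64.9  13. ]] [521.40222005  27.28936458  13.        ]
```

>>> drive_tool:
  rows:
    - [[0, 0, 0.4, 0, 0, 0.1], [0, 0, 0.8, 0, 0, 0.2], [-0.3, 0.5, 0.8, 0, 0, 0.3], [-0.5, 1, 0.8, 0, 0, 0.4], [-0.5, 1, 0.8, 0, 0, 0.4]]

```text
time_s: 14.0
eef_pos: [471.1, 129.6, 365.2]
ee_rot: [0.0, -0.31, 0.951, 0.0]
force: [-0.4, 0.2, -0.7]
grip_width: 0.8
```

>>> drive_tool:
  rows:
    - [[-0.25, 0.5, 0, 0, 0, 0.1], [-0.5, 1, 0, 0, 0, 0.2], [-0.5, 1, 0, 0, 0, 0.3]]
  fingers: 0.2

```text
time_s: 14.38
eef_pos: [420.0, 231.5, 364.1]
ee_rot: [-0.001, -0.527, 0.85, 0.001]
force: [0.3, -1.2, -0.6]
grip_width: 0.599
```

```bash
python3 - <<'E'
from h import *
s,M=st(); print((np.array([376,325,300])-s['eef_pos']), M[:,2].round(4))
E
```

```text
t 14.38 p [420.  231.5 364.1] yaxis ang 153.6 z [-0.002  0.    -1.   ] F [ 0.3 -1.2 -0.6] g 0.599 j6 [ 0.26  0.25  1.69  0.    1.2  -2.42]
[-43.98301959  93.52911617 -64.11455426] [-2.5e-03  4.0e-04 -1.0e+00]
```

>>> drive_tool:
  rows:
    - [[-0.22, 0.5, -0.2, 0, 0, 0.06], [-0.44, 0.94, -0.5, 0, 0, 0.127], [-0.44, 0.94, -0.5, 0, 0, 0.127], [-0.44, 0.94, -0.5, 0, 0, 0.127]]

```text
time_s: 14.88
eef_pos: [376.7, 324.9, 313.7]
ee_rot: [-0.001, -0.608, 0.794, 0.001]
force: [0.2, 0.1, 0.7]
grip_width: 0.602
```

```bash
python3 - <<'E'
from h import *
s,M=st()
im,K,T=snap("wrist","w7")
im2,_,_=snap("top","t7");crop(im2,190,130,310,230,"t7c",5)
print(w2px(K,T,[[376,325,28],[376,325,6]]))
E
```

```text
t 14.88 p [376.7 324.9 313.7] yaxis ang 164.94 z [-0.003 -0.001 -1.   ] F [0.2 0.1 0.7] g 0.602 j6 [ 0.48  0.35  1.7   0.    1.09 -2.4 ]
[[259.67116426 186.86248168]
 [259.62524967 181.65163413]]
```

View pics/w7.png

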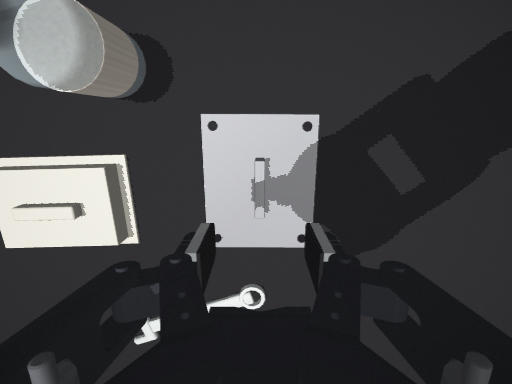

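View pics/t7c.png

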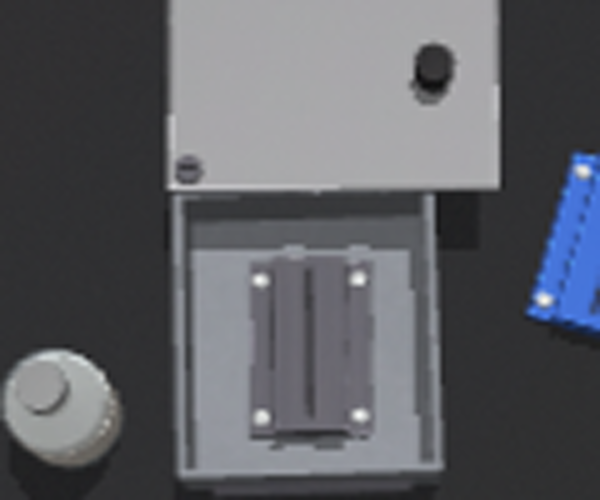

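```bash
python3 - <<'E'
from h import *
im,K,T=load("w7");crop(im,190,100,330,260,"w7c",5)
E
```

```text
(no output)
```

View pics/w7c.png

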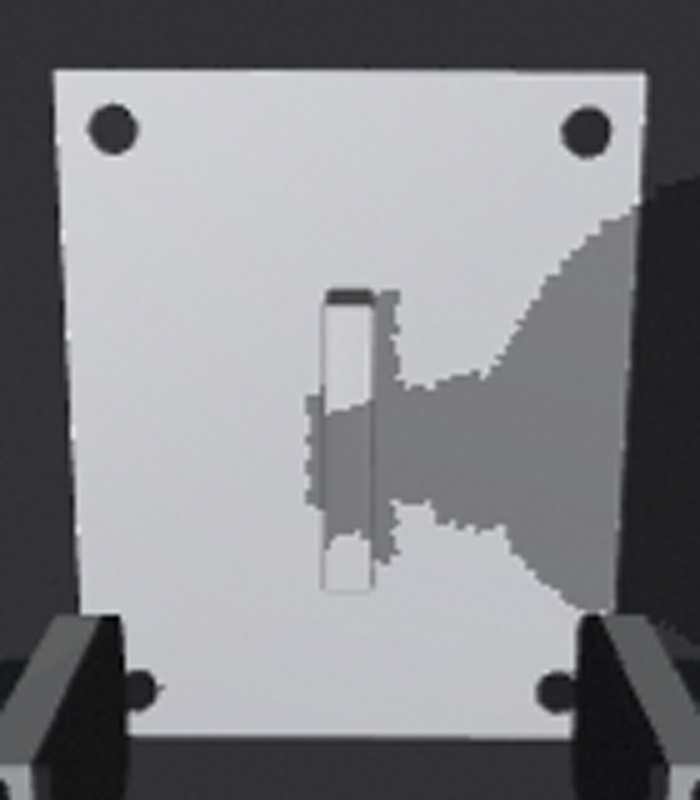

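```bash
python3 - <<'E'
from h import *
im,K,T=load("w7")
def c(u,v,z,f=5,u0=190,v0=100): return px2w(K,T,[[(u+.5)/f-.5+u0,(v+.5)/f-.5+v0]],z)[0]
a,b=c(349,304,28),c(348,592,28);print(a,b,np.linalg.norm(a-b),(a+b)/2,np.degrees(np.arctan2(*(b-a)[1::-1])))
p,q,r,s=c(55,71,6),c(646,73,6),c(88,736,6),c(607,738,6)
print(np.round([p,q,r,s],1),(p+q+r+s)/4,np.linalg.norm(p-q),np.linalg.norm((p+q-r-s)/2),np.degrees(np.arctan2(*((r+s-p-q)/2)[1::-1])),np.degrees(np.arctan2(*((p-q))[1::-1])))
E
```

```text
[369.38706055 299.33332933  28.        ] [385.04135516 356.83679982  28.        ] 59.596191649089924 [377.21420785 328.08506457  28.        ] 74.7712879698159
[[415.1 241.9   6. ]
 [300.4 273.    6. ]
 [454.3 383.8   6. ]
 [339.  415.4   6. ]] [377.18421004 328.54456891   6.        ] 118.8273771185299 147.3601412175625 74.71811462730582 -15.202570714852484
```

>>> drive_tool:
  rows:
    - [[0.005, 0.034, -0.5, 0, 0, -0.002], [0.005, 0.034, -0.95, 0, 0, -0.002], [0.005, 0.034, -0.95, 0, 0, -0.002]]

```text
time_s: 15.35
eef_pos: [377.6, 326.9, 217.8]
ee_rot: [-0.003, -0.606, 0.796, 0.001]
force: [-0.5, 0.2, 0.4]
grip_width: 0.601
```

```bash
python3 - <<'E'
from h import *
s,M=st(); print((np.array([377.2,328.3,182])-s['eef_pos']), M[:,2].round(4))
E
```

```text
t 15.35 p [377.6 326.9 217.8] yaxis ang 164.59 z [-0.006 -0.002 -1.   ] F [-0.5  0.2  0.4] g 0.601 j6 [ 0.48  0.5   1.78  0.    0.87 -2.39]
[ -0.37418167   1.36394803 -35.83102279] [-0.0061 -0.0022 -1.    ]
```

>>> drive_tool:
  rows:
    - [[-0.004, 0.014, -0.25, 0.0014, -0.004, 0.002], [-0.004, 0.014, -0.36, 0.0014, -0.004, 0.002], [-0.004, 0.014, -0.36, 0.0014, -0.004, 0.002], [-0.004, 0.014, -0.36, 0.0014, -0.004, 0.002]]

```text
time_s: 15.85
eef_pos: [377.6, 328.4, 183.1]
ee_rot: [0.001, -0.607, 0.795, -0.0]
force: [-0.2, 0.3, 0.1]
grip_width: 0.602
```

```bash
python3 - <<'E'
from h import *
s,M=st(); print((np.array([377.2,328.3,182])-s['eef_pos']), M[:,2].round(4))
E
```

```text
t 15.85 p [377.6 328.4 183.1] yaxis ang 164.76 z [ 0.002  0.001 -1.   ] F [-0.2  0.3  0.1] g 0.602 j6 [ 0.48  0.56  1.8  -0.    0.78 -2.39]
[-0.39094643 -0.14973375 -1.05808884] [ 1.9e-03  9.0e-04 -1.0e+00]
```

>>> drive_tool:
  rows:
    - [[0, 0, 0, 0, 0, 0], [0, 0, 0, 0, 0, 0], [0, 0, 0, 0, 0, 0], [0, 0, 0, 0, 0, 0], [0, 0, 0, 0, 0, 0]]
  fingers: -1
  force: 60

```text
time_s: 16.48
eef_pos: [377.7, 328.5, 183.6]
ee_rot: [0.001, -0.607, 0.795, -0.0]
force: [-0.3, -0.4, 4.9]
grip_width: 0.101
```

```bash
python3 - <<'E'
from h import *
s,M=st()
im,K,T=snap("wrist","w8")
E
```

```text
t 16.48 p [377.7 328.5 183.6] yaxis ang 164.76 z [ 0.003  0.001 -1.   ] F [-0.3 -0.4  4.9] g 0.101 j6 [ 0.48  0.56  1.8  -0.    0.78 -2.39]
```

View pics/w8.png

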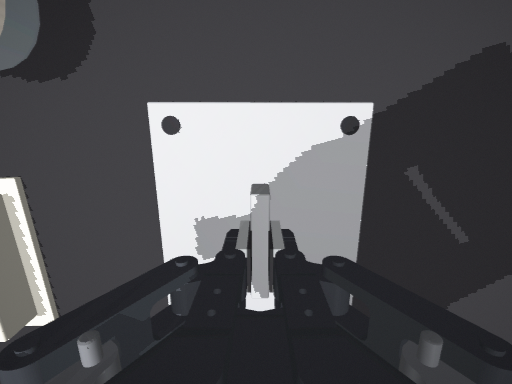

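>>> drive_tool:
  rows:
    - [[0, 0, 0.05, 0, 0, 0], [0, 0, 0.3, 0, 0, 0], [0, 0, 0.7, 0, 0, 0], [0, 0, 1, 0, 0, 0], [0, 0, 1, 0, 0, 0]]

```text
time_s: 17.15
eef_pos: [377.9, 328.6, 285.0]
ee_rot: [0.003, -0.607, 0.795, -0.001]
force: [0.5, -0.4, -3.1]
grip_width: 0.099
```

>>> drive_tool:
  rows:
    - [[0, 0, 0.5, 0, 0, 0], [0, 0, 1, 0, 0, -0.05], [0.15, -0.3, 1, 0, 0, -0.1], [0.3, -0.6, 1, 0, 0, -0.2], [0.3, -0.6, 1, 0, 0, -0.2]]

```text
time_s: 17.77
eef_pos: [408.6, 267.3, 383.1]
ee_rot: [0.001, -0.474, 0.881, -0.001]
force: [-0.1, 0.6, -3.3]
grip_width: 0.093
```

```bash
python3 - <<'E'
from h import *
s,M=st(); print((np.array([522.8,27.6,182])-s['eef_pos']), M[:,2].round(4))
im,K,T=snap("wrist","w9")
E
```

```text
t 17.77 p [408.6 267.3 383.1] yaxis ang 146.55 z [ 0.003 -0.    -1.   ] F [-0.1  0.6 -3.3] g 0.093 j6 [ 0.34  0.25  1.64 -0.    1.25 -2.22]
[ 114.22492359 -239.66750128 -201.13996035] [ 3.5e-03 -4.0e-04 -1.0e+00]
```

View pics/w9.png

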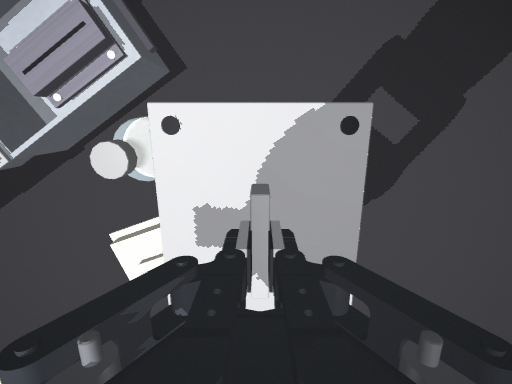

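>>> drive_tool:
  rows:
    - [[0.25, -0.5, 0, 0, 0, -0.1], [0.5, -1, 0, 0, 0, -0.2], [0.5, -1, 0, 0, 0, -0.25]]

```text
time_s: 18.2
eef_pos: [459.3, 166.1, 382.0]
ee_rot: [0.0, -0.291, 0.957, -0.001]
force: [0.1, 1.6, -3.6]
grip_width: 0.101
```

>>> drive_tool:
  rows:
    - [[0.25, -0.5, 0, 0, 0, -0.1], [0.5, -1, 0, 0, 0, -0.2], [0.5, -1, 0, 0, 0, -0.25]]

```text
time_s: 18.58
eef_pos: [510.4, 64.0, 380.4]
ee_rot: [-0.001, -0.096, 0.995, -0.001]
force: [-1.0, 0.5, -3.7]
grip_width: 0.099
```

```bash
python3 - <<'E'
from h import *
s,M=st(); print((np.array([522.8,27.6,182])-s['eef_pos']), M[:,2].round(4))
E
```

```text
t 18.57 p [510.4  64.  380.4] yaxis ang 101.06 z [-0.001 -0.002 -1.   ] F [-1.   0.5 -3.7] g 0.099 j6 [-0.1   0.31  1.57 -0.    1.27 -1.87]
[  12.3743669   -36.35949628 -198.44169342] [-0.0011 -0.0024 -1.    ]
```

>>> drive_tool:
  rows:
    - [[0.12, -0.36, 0, 0.0015, 0, -0.11], [0.12, -0.36, 0, 0.0015, 0, -0.121], [0.12, -0.36, -0.3, 0.0015, 0, -0.121], [0.12, -0.36, -0.8, 0.0015, 0, -0.121], [0.12, -0.36, -0.8, 0.0015, 0, -0.121]]

```text
time_s: 19.2
eef_pos: [521.5, 29.1, 297.2]
ee_rot: [-0.005, -0.003, 1.0, 0.001]
force: [0.5, -0.2, -2.4]
grip_width: 0.1
```

```bash
python3 - <<'E'
from h import *
s,M=st(); print((np.array([522.8,27.6,216.6])-s['eef_pos']), M[:,2].round(4))
im,K,T=snap("wrist","w10")
im,K,T=snap("top","t10");crop(im,190,130,310,230,"t10c",5)
E
```

```text
t 19.2 p [521.5  29.1 297.2] yaxis ang 90.31 z [-0.01   0.002 -1.   ] F [ 0.5 -0.2 -2.4] g 0.1 j6 [-0.17  0.42  1.65  0.    1.09 -1.75]
[  1.29504225  -1.46605424 -80.62158192] [-0.0096  0.0019 -1.    ]
```

View pics/w10.png

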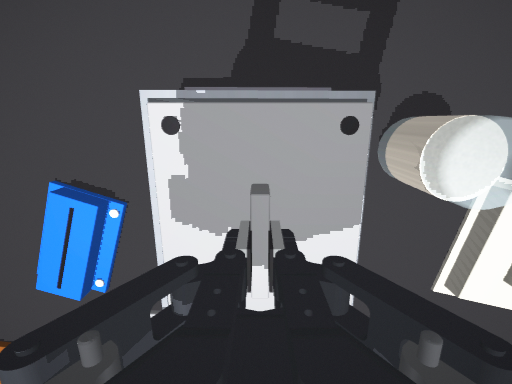

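>>> drive_tool:
  rows:
    - [[0.013, -0.015, 0, -0.0012, -0.006, 0], [0.013, -0.015, -0.1, -0.0012, -0.006, 0], [0.013, -0.015, -0.2, -0.0012, -0.006, 0], [0.013, -0.015, -0.25, -0.0012, -0.006, 0]]

```text
time_s: 19.8
eef_pos: [523.9, 27.1, 275.6]
ee_rot: [0.004, -0.002, 1.0, -0.001]
force: [-0.7, -0.7, -4.0]
grip_width: 0.098
```

```bash
python3 - <<'E'
from h import *
s,M=st(); print((np.array([522.8,27.6,216.6])-s['eef_pos']), M[:,2].round(4))
im,K,T=snap("wrist","w11");crop(im,130,70,390,280,"w11c",3)
E
```

```text
t 19.8 p [523.9  27.1 275.6] yaxis ang 90.26 z [ 0.007 -0.001 -1.   ] F [-0.7 -0.7 -4. ] g 0.098 j6 [-0.17  0.45  1.66 -0.    1.02 -1.75]
[ -1.0672837    0.53031301 -58.96474745] [ 0.0075 -0.0014 -1.    ]
```

View pics/w11c.png

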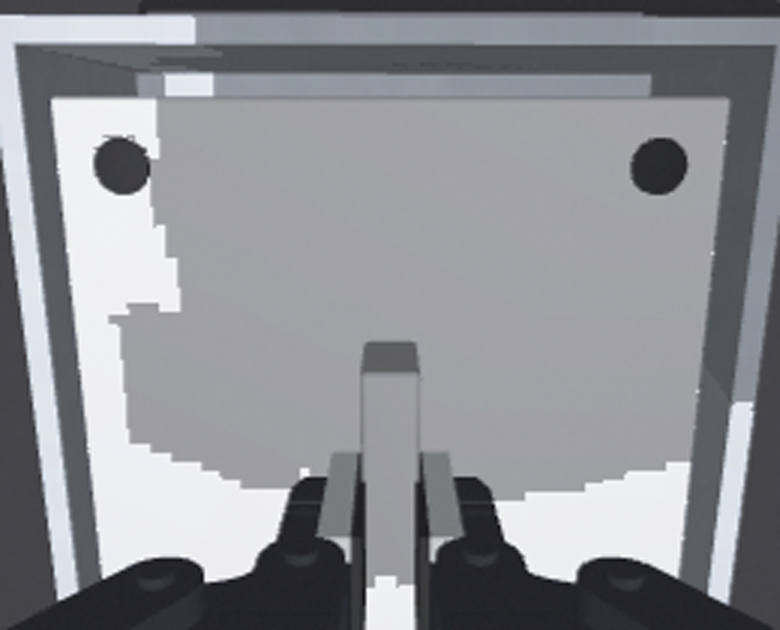

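```bash
python3 - <<'E'
from h import *
im,K,T=load("w11")
def c(u,v,z,f=3,u0=130,v0=70): return px2w(K,T,[[(u+.5)/f-.5+u0,(v+.5)/f-.5+v0]],z)[0].round(1)
print(c(50,98,98),c(729,97,98),c(15,45,81),c(775,45,81))
E
```

```text
[451.5 -33.5  98. ] [450.6  85.5  98. ] [441.1 -46.   81. ] [440.3 100.   81. ]
```

>>> drive_tool:
  rows:
    - [[-0.01, 0.008, -0.1, 0, 0.004, 0], [-0.01, 0.008, -0.2, 0, 0.004, 0], [-0.01, 0.008, -0.3, 0, 0.004, 0], [-0.01, 0.008, -0.4, 0, 0.004, 0], [-0.01, 0.008, -0.5, 0, 0.004, 0], [-0.01, 0.008, -0.5, 0, 0.004, 0]]

```text
time_s: 20.6
eef_pos: [522.7, 27.9, 224.4]
ee_rot: [-0.0, -0.002, 1.0, -0.001]
force: [0.4, 0.6, -2.7]
grip_width: 0.096
```

```bash
python3 - <<'E'
from h import *
s,M=st(); print((np.array([522.8,28,216.6])-s['eef_pos']), M[:,2].round(4))
E
```

```text
t 20.6 p [522.7  27.9 224.4] yaxis ang 90.26 z [-0.001 -0.001 -1.   ] F [ 0.4  0.6 -2.7] g 0.096 j6 [-0.17  0.53  1.71 -0.    0.91 -1.74]
[ 0.12919971  0.1056543  -7.77812868] [-9.e-04 -1.e-03 -1.e+00]
```

Centred and level, 8 mm above rest.

>>> drive_tool:
  rows:
    - [[0, 0, -0.03, 0, 0, 0], [0, 0, -0.05, 0, 0, 0], [0, 0, -0.07, 0, 0, 0], [0, 0, -0.07, 0, 0, 0]]

```text
time_s: 21.1
eef_pos: [522.7, 27.9, 217.3]
ee_rot: [-0.0, -0.002, 1.0, -0.001]
force: [0.0, 0.5, -3.6]
grip_width: 0.1
```

>>> drive_tool:
  rows:
    - [[0, 0, -0.006, 0, 0, 0], [0, 0, -0.012, 0, 0, 0], [0, 0, -0.012, 0, 0, 0]]

```text
time_s: 21.48
eef_pos: [522.7, 27.9, 216.6]
ee_rot: [-0.0, -0.002, 1.0, -0.001]
force: [-3.9, -0.5, 5.1]
grip_width: 0.102
```

>>> drive_tool:
  rows:
    - [[0, 0, 0.003, 0, 0, 0], [0, 0, 0.003, 0, 0, 0], [0, 0, 0.003, 0, 0, 0]]
  fingers: 0

```text
time_s: 21.85
eef_pos: [522.8, 27.9, 216.9]
ee_rot: [-0.0, -0.002, 1.0, -0.001]
force: [-0.3, -0.1, 0.7]
grip_width: 0.499
```

>>> drive_tool:
  rows:
    - [[0, 0, 0.1, 0, 0, 0], [0, 0, 0.4, 0, 0, 0], [0, 0, 0.8, 0, 0, 0], [0, 0, 0.95, 0, 0, 0]]

```text
time_s: 22.35
eef_pos: [522.9, 27.9, 314.5]
ee_rot: [0.002, -0.002, 1.0, -0.001]
force: [-0.5, 0.3, -0.5]
grip_width: 0.498
```

```bash
python3 - <<'E'
from h import *
s,M=st()
im,K,T=snap("wrist","w12");crop(im,130,70,390,280,"w12c",3)
E
```

```text
t 22.35 p [522.9  27.9 314.5] yaxis ang 90.27 z [ 0.003 -0.002 -1.   ] F [-0.5  0.3 -0.5] g 0.498 j6 [-0.17  0.4   1.63 -0.    1.11 -1.75]
```

View pics/w12c.png

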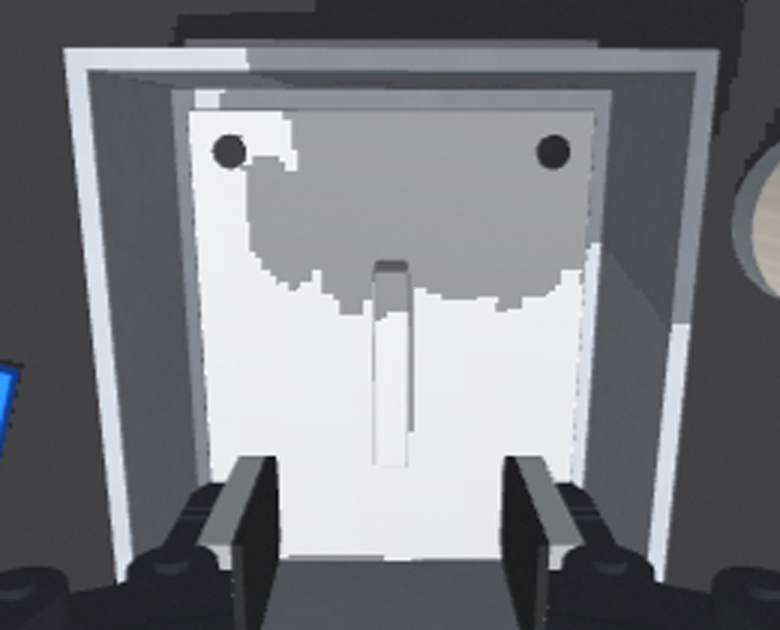

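```bash
python3 - <<'E'
from h import *
im,K,T=load("w12")
def c(u,v,z,f=3,u0=130,v0=70): return px2w(K,T,[[(u+.5)/f-.5+u0,(v+.5)/f-.5+v0]],z)[0].round(1)
a,b=c(189,111,39),c(595,110,39);r=c(391,272,61),c(390,466,61)
print(a,b,(a+b)/2+[74,0,0],r,(r[0]+r[1])/2)
p,q=c(64,49,81),c(720,49,81);print(p,q,(p+q)/2+[87,0,0])
E
```

```text
[449.  -32.3  39. ] [448.1  86.9  39. ] [522.55  27.3   39.  ] (array([492.7,  27.3,  61. ]), array([551.7,  27.3,  61. ])) [522.2  27.3  61. ]
[436.2 -51.1  81. ] [435.4 105.4  81. ] [522.8   27.15  81.  ]
```

>>> drive_tool:
  rows:
    - [[0.1, 0.4, 0.3, 0, 0, -0.05], [0.25, 0.95, 0.35, 0, 0, -0.07], [0.25, 0.95, 0.35, 0, 0, -0.07]]

```text
time_s: 22.78
eef_pos: [548.1, 125.7, 349.3]
ee_rot: [0.002, 0.051, 0.999, -0.001]
force: [-0.7, -0.7, 0.7]
grip_width: 0.499
```

>>> drive_tool:
  rows:
    - [[0.12, 0.5, 0, 0, 0, -0.03], [0.25, 0.95, 0, 0, 0, -0.08], [0.25, 0.95, 0, 0, 0, -0.08]]

```text
time_s: 23.15
eef_pos: [573.1, 222.3, 347.6]
ee_rot: [0.001, 0.112, 0.994, -0.001]
force: [-0.3, -0.1, -0.3]
grip_width: 0.501
```

>>> drive_tool:
  rows:
    - [[0.1, 0.5, 0, 0, 0, 0], [0.1, 0.69, 0, 0, 0, 0], [0.1, 0.69, 0, 0, 0, 0]]

```text
time_s: 23.52
eef_pos: [583.0, 290.9, 346.8]
ee_rot: [0.0, 0.112, 0.994, -0.002]
force: [-0.6, 0.9, 0.4]
grip_width: 0.5
```

```bash
python3 - <<'E'
from h import *
s,M=st()
im,K,T=snap("wrist","w13");crop(im,170,90,350,270,"w13c",4)
im,K,T=snap("top","t13");crop(im,190,130,310,230,"t13c",5)
E
```

```text
t 23.52 p [583.  290.9 346.8] yaxis ang 77.17 z [-0.    -0.003 -1.   ] F [-0.6  0.9  0.4] g 0.5 j6 [ 0.28  0.64  1.15 -0.    1.35 -1.06]
```

View pics/w13.png

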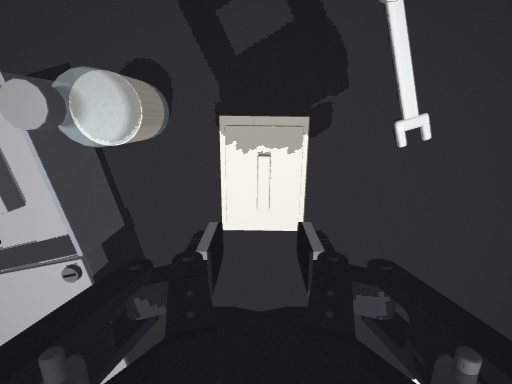

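View pics/w13c.png

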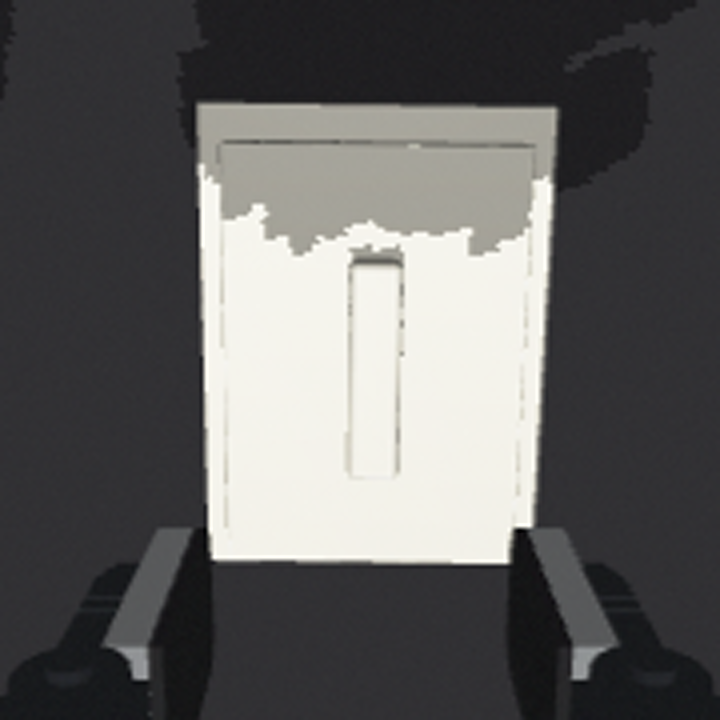

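View pics/t13c.png

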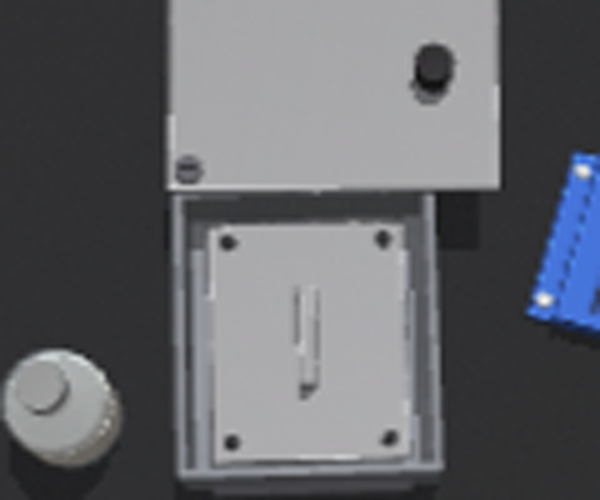

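```bash
python3 - <<'E'
from h import *
im,K,T=load("w13")
def c(u,v,z,f=4,u0=170,v0=90): return px2w(K,T,[[(u+.5)/f-.5+u0,(v+.5)/f-.5+v0]],z)[0]
a,b=c(377,264,40),c(374,477,40);print(a,b,np.linalg.norm(a-b),(a+b)/2,np.degrees(np.arctan2(*(b-a)[1::-1])))
p,q=c(197,103,4),c(557,107,4);d=(b-a)/np.linalg.norm(b-a);print(p,q,np.linalg.norm(p-q),np.degrees(np.arctan2(*(q-p)[1::-1])),(p+q)/2+d*70)
E
```

```text
[557.12413342 300.09373219  40.        ] [614.322816   286.52227301  40.        ] 58.786680401930056 [585.72347471 293.3080026   40.        ] -13.347674901770686
[506.35076745 259.62347313   4.        ] [529.99386893 358.88046123   4.        ] 102.03404300933116 76.60177450468808 [586.28141625 293.0918075    4.        ]
```

>>> drive_tool:
  rows:
    - [[0.03, 0.02, -0.5, 0, 0, -0.006], [0.03, 0.02, -1, 0, 0, -0.006], [0.03, 0.02, -1, 0, 0, -0.006]]

```text
time_s: 24.0
eef_pos: [585.8, 290.2, 244.2]
ee_rot: [-0.003, 0.118, 0.993, -0.003]
force: [0.4, -1.4, 0.3]
grip_width: 0.499
```

```bash
python3 - <<'E'
from h import *
s,M=st(); print((np.array([586,293.2,202])-s['eef_pos']), M[:,2].round(4))
E
```

```text
t 24.0 p [585.8 290.2 244.2] yaxis ang 76.45 z [-0.007 -0.006 -1.   ] F [ 0.4 -1.4  0.3] g 0.499 j6 [ 0.28  0.74  1.25 -0.    1.16 -1.05]
[  0.18906057   3.03514556 -42.24973824] [-0.0066 -0.0057 -1.    ]
```

>>> drive_tool:
  rows:
    - [[0.002, 0.025, -0.2, 0.002, -0.002, 0.002], [0.002, 0.025, -0.42, 0.002, -0.002, 0.002], [0.002, 0.025, -0.42, 0.002, -0.002, 0.002], [0.002, 0.025, -0.42, 0.002, -0.002, 0.002]]

```text
time_s: 24.5
eef_pos: [586.6, 292.5, 204.8]
ee_rot: [-0.0, 0.117, 0.993, -0.001]
force: [-0.4, -0.4, -0.1]
grip_width: 0.503
```

```bash
python3 - <<'E'
from h import *
s,M=st(); print((np.array([586,293.2,202])-s['eef_pos']), M[:,2].round(4))
E
```

```text
t 24.5 p [586.6 292.5 204.8] yaxis ang 76.61 z [-0.    -0.002 -1.   ] F [-0.4 -0.4 -0.1] g 0.503 j6 [ 0.28  0.79  1.27 -0.    1.08 -1.05]
[-0.64591098  0.73518618 -2.79102591] [-2.0e-04 -1.7e-03 -1.0e+00]
```

>>> drive_tool:
  rows:
    - [[-0.005, 0.007, -0.028, 0.001, 0, 0], [-0.005, 0.007, -0.028, 0.001, 0, 0]]

```text
time_s: 24.75
eef_pos: [586.3, 293.2, 202.8]
ee_rot: [0.0, 0.117, 0.993, 0.0]
force: [-0.8, -0.1, 0.3]
grip_width: 0.499
```

>>> drive_tool:
  rows:
    - [[0, 0, 0, 0, 0, 0], [0, 0, 0, 0, 0, 0], [0, 0, 0, 0, 0, 0], [0, 0, 0, 0, 0, 0]]
  fingers: -1
  force: 30

```text
time_s: 25.25
eef_pos: [586.4, 293.2, 203.2]
ee_rot: [0.001, 0.117, 0.993, 0.0]
force: [-0.0, -0.3, 4.0]
grip_width: 0.152
```

```bash
python3 - <<'E'
from h import *
s,M=st(); print(M[:,2].round(4))
im,K,T=snap("wrist","w14")
E
```

```text
t 25.25 p [586.4 293.2 203.2] yaxis ang 76.61 z [ 0.002  0.    -1.   ] F [-0.  -0.3  4. ] g 0.152 j6 [ 0.29  0.8   1.27  0.    1.07 -1.05]
[ 1.5e-03  5.0e-04 -1.0e+00]
```

View pics/w14.png

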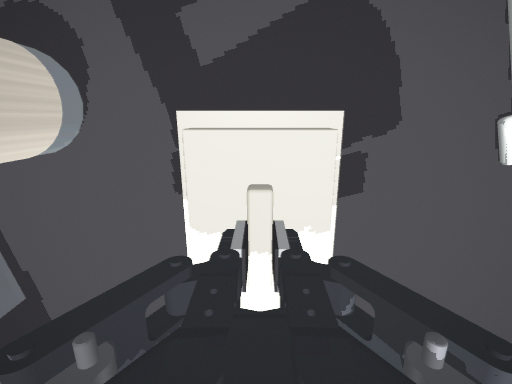

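>>> drive_tool:
  rows:
    - [[0, 0, 0.05, 0, 0, 0], [0, 0, 0.3, 0, 0, 0], [0, 0, 0.7, 0, 0, 0], [0, 0, 1, 0, 0, 0], [0, 0, 1, 0, 0, 0]]

```text
time_s: 25.92
eef_pos: [586.5, 293.3, 305.3]
ee_rot: [0.003, 0.117, 0.993, 0.001]
force: [0.1, 0.6, -1.2]
grip_width: 0.151
```

>>> drive_tool:
  rows:
    - [[0, 0, 0.5, 0, 0, 0], [0, -0.1, 0.9, 0, 0, 0], [0, -0.4, 0.9, 0, 0, 0.05], [0, -0.9, 0.9, 0, 0, 0.05], [0, -0.9, 0.9, 0, 0, 0.05]]

```text
time_s: 26.55
eef_pos: [586.9, 200.7, 393.7]
ee_rot: [0.001, 0.079, 0.997, 0.001]
force: [0.1, 1.1, -1.4]
grip_width: 0.149
```

```bash
python3 - <<'E'
from h import *
s,M=st(); print((np.array([522.6,27.4,242])-s['eef_pos']),M[:,2].round(4))
im,K,T=snap("wrist","w15")
E
```

```text
t 26.55 p [586.9 200.7 393.7] yaxis ang 80.9 z [ 0.002  0.001 -1.   ] F [ 0.1  1.1 -1.4] g 0.149 j6 [ 0.14  0.53  1.2   0.    1.4  -1.27]
[ -64.26705227 -173.26178447 -151.65411271] [ 0.0024  0.001  -1.    ]
```

View pics/w15.png

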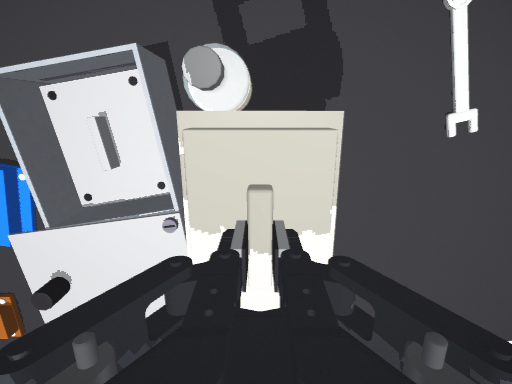

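>>> drive_tool:
  rows:
    - [[-0.1, -0.5, 0, 0, 0, 0.05], [-0.32, -1, 0, 0, 0, 0.08], [-0.32, -1, 0, 0, 0, 0.08]]

```text
time_s: 26.98
eef_pos: [554.1, 100.7, 393.0]
ee_rot: [0.0, 0.017, 1.0, 0.001]
force: [1.0, 0.0, -0.7]
grip_width: 0.155
```

>>> drive_tool:
  rows:
    - [[-0.2, -0.4, 0, 0, 0, 0.023], [-0.32, -0.72, 0, 0, 0, 0.023], [-0.32, -0.72, -0.3, 0, 0, 0.023], [-0.32, -0.72, -0.6, 0, 0, 0.023], [-0.32, -0.72, -0.6, 0, 0, 0.023]]

```text
time_s: 27.6
eef_pos: [522.2, 29.8, 330.9]
ee_rot: [-0.002, -0.002, 1.0, 0.002]
force: [0.8, -0.5, -0.7]
grip_width: 0.151
```

```bash
python3 - <<'E'
from h import *
s,M=st(); print((np.array([522.6,27.4,242.2])-s['eef_pos']),M[:,2].round(4))
E
```

```text
t 27.6 p [522.2  29.8 330.9] yaxis ang 90.2 z [-0.004  0.003 -1.   ] F [ 0.8 -0.5 -0.7] g 0.151 j6 [-0.17  0.38  1.61  0.    1.16 -1.74]
[  0.43032978  -2.40295966 -88.74367868] [-0.0043  0.003  -1.    ]
```

>>> drive_tool:
  rows:
    - [[0.004, -0.024, -0.05, -0.001, -0.001, 0], [0.004, -0.024, -0.15, -0.001, -0.001, 0], [0.004, -0.024, -0.25, -0.001, -0.001, 0], [0.004, -0.024, -0.35, -0.001, -0.001, 0], [0.004, -0.024, -0.35, -0.001, -0.001, 0]]

```text
time_s: 28.22
eef_pos: [522.4, 27.4, 295.2]
ee_rot: [-0.002, -0.002, 1.0, 0.001]
force: [-0.3, -0.8, -0.7]
grip_width: 0.152
```

```bash
python3 - <<'E'
from h import *
s,M=st(); print((np.array([522.6,27.4,242.2])-s['eef_pos']),M[:,2].round(4))
im,K,T=snap("wrist","w16");crop(im,130,70,390,280,"w16c",3)
E
```

```text
t 28.23 p [522.4  27.4 295.2] yaxis ang 90.2 z [-0.004  0.002 -1.   ] F [-0.3 -0.8 -0.7] g 0.152 j6 [-0.17  0.42  1.65  0.    1.08 -1.75]
[ 1.56971654e-01  1.51431802e-03 -5.29577890e+01] [-0.0043  0.0017 -1.    ]
```

View pics/w16c.png

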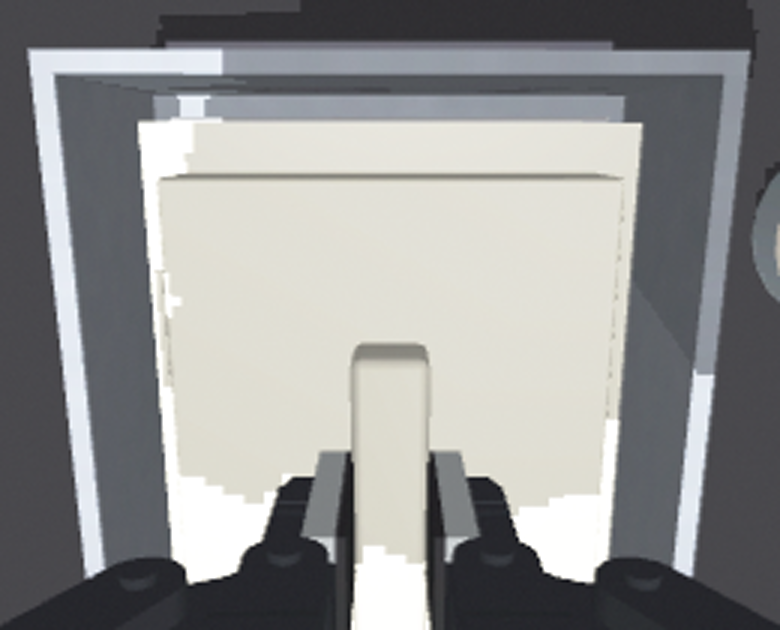

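>>> drive_tool:
  rows:
    - [[0.002, 0, -0.1, -0.001, -0.0025, 0], [0.002, 0, -0.2, -0.001, -0.0025, 0], [0.002, 0, -0.3, -0.001, -0.0025, 0], [0.002, 0, -0.4, -0.001, -0.0025, 0], [0.002, 0, -0.45, -0.001, -0.0025, 0], [0.002, 0, -0.45, -0.001, -0.0025, 0]]

```text
time_s: 29.02
eef_pos: [522.8, 27.4, 250.4]
ee_rot: [0.0, -0.002, 1.0, 0.0]
force: [0.3, -0.1, -0.2]
grip_width: 0.154
```

```bash
python3 - <<'E'
from h import *
s,M=st(); print((np.array([522.6,27.4,242.2])-s['eef_pos']),M[:,2].round(4))
E
```

```text
t 29.02 p [522.8  27.4 250.4] yaxis ang 90.19 z [ 0.  0. -1.] F [ 0.3 -0.1 -0.2] g 0.154 j6 [-0.17  0.49  1.69  0.    0.97 -1.75]
[-0.16617023  0.02879795 -8.22633662] [ 1.e-04  1.e-04 -1.e+00]
```

>>> drive_tool:
  rows:
    - [[0, 0, -0.03, 0, 0, 0], [0, 0, -0.05, 0, 0, 0], [0, 0, -0.07, 0, 0, 0], [0, 0, -0.075, 0, 0, 0]]

```text
time_s: 29.52
eef_pos: [522.8, 27.4, 242.8]
ee_rot: [0.0, -0.002, 1.0, 0.0]
force: [-0.1, -0.0, -2.1]
grip_width: 0.154
```

>>> drive_tool:
  rows:
    - [[0, 0, -0.004, 0, 0, 0], [0, 0, -0.008, 0, 0, 0], [0, 0, -0.008, 0, 0, 0]]

```text
time_s: 29.9
eef_pos: [522.8, 27.4, 242.2]
ee_rot: [0.0, -0.002, 1.0, 0.0]
force: [-0.4, -0.4, 1.2]
grip_width: 0.152
```

>>> drive_tool:
  rows:
    - [[0, 0, -0.004, 0, 0, 0], [0, 0, -0.004, 0, 0, 0]]

```text
time_s: 30.15
eef_pos: [522.8, 27.4, 242.1]
ee_rot: [0.0, -0.002, 1.0, 0.0]
force: [-3.3, -0.4, 5.7]
grip_width: 0.152
```

Contact confirmed; releasing gently.

>>> drive_tool:
  rows:
    - [[0, 0, 0.002, 0, 0, 0], [0, 0, 0.002, 0, 0, 0], [0, 0, 0.002, 0, 0, 0]]
  fingers: 0

```text
time_s: 30.52
eef_pos: [522.8, 27.4, 242.2]
ee_rot: [0.0, -0.002, 1.0, 0.0]
force: [-1.1, 1.3, -0.9]
grip_width: 0.5
```

>>> drive_tool:
  rows:
    - [[0, 0, 0.1, 0, 0, 0], [0, 0, 0.4, 0, 0, 0], [0, 0, 0.8, 0, 0, 0], [0, 0, 0.95, 0, 0, 0], [0, 0, 0.95, 0, 0, 0]]

```text
time_s: 31.15
eef_pos: [522.7, 27.4, 337.7]
ee_rot: [0.001, -0.002, 1.0, -0.0]
force: [0.3, 0.2, -0.4]
grip_width: 0.497
```

```bash
python3 - <<'E'
from h import *
s,M=st()
im,K,T=snap("wrist","w17");crop(im,130,70,390,280,"w17c",3)
E
```

```text
t 31.15 p [522.7  27.4 337.7] yaxis ang 90.2 z [ 0.002 -0.    -1.   ] F [ 0.3  0.2 -0.4] g 0.497 j6 [-0.17  0.37  1.6   0.    1.17 -1.75]
```

View pics/w17c.png

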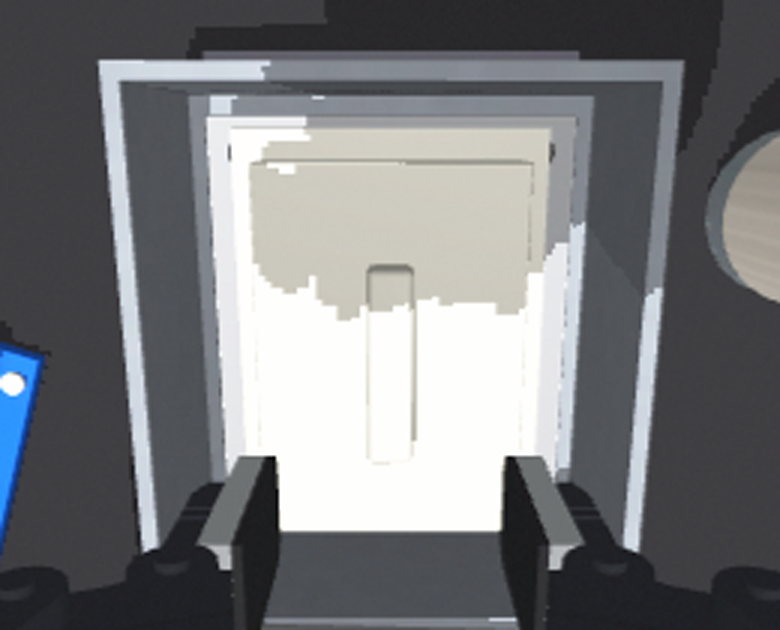

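>>> drive_tool:
  rows:
    - [[0, -0.5, 0.2, 0, 0, 0], [-0.2, -1, 0.4, 0, 0, 0], [-0.2, -1, 0.4, 0, 0, 0]]

```text
time_s: 31.58
eef_pos: [502.0, -75.1, 376.3]
ee_rot: [-0.0, 0.0, 1.0, -0.0]
force: [-0.3, 0.1, 0.2]
grip_width: 0.497
```

>>> drive_tool:
  rows:
    - [[-0.2, -0.6, 0, 0, 0, 0], [-0.2, -1, 0, 0, 0, 0], [-0.2, -1, 0, 0, 0, 0], [-0.2, -1, 0, 0, 0, 0]]

```text
time_s: 32.08
eef_pos: [482.2, -174.3, 375.2]
ee_rot: [-0.001, 0.0, 1.0, 0.001]
force: [0.1, -0.4, -0.2]
grip_width: 0.5
```

```bash
python3 - <<'E'
from h import *
im,K,T=load("w17")
def c(u,v,z,f=3,u0=130,v0=70): return px2w(K,T,[[(u+.5)/f-.5+u0,(v+.5)/f-.5+v0]],z)[0].round(1)
a,b=c(230,128,43),c(551,128,43);print(a,b,(a+b)/2+[70,0,0]); r=c(391,272,79),c(389,463,79);print(r,(r[0]+r[1])/2)
p,q=c(98,61,81),c(685,61,81);print((p+q)/2+[87,0,0])
st()
im,K,T=snap("top","t18");crop(im,80,110,330,290,"t18c",3)
im,K,T=snap("scene","s18");crop(im,60,130,420,310,"s18c",2)
E
```

```text
[452.7 -24.1  43. ] [452.3  78.2  43. ] [522.5   27.05  43.  ]
(array([492.9,  27.3,  79. ]), array([552.2,  26.9,  79. ])) [522.55  27.1   79.  ]
[522.85  27.2   81.  ]
t 32.08 p [ 482.2 -174.3  375.2] yaxis ang 89.99 z [-0.003  0.001 -1.   ] F [ 0.1 -0.4 -0.2] g 0.5 j6 [-0.58  0.31  1.58 -0.    1.25 -2.15]
```

View pics/t18c.png

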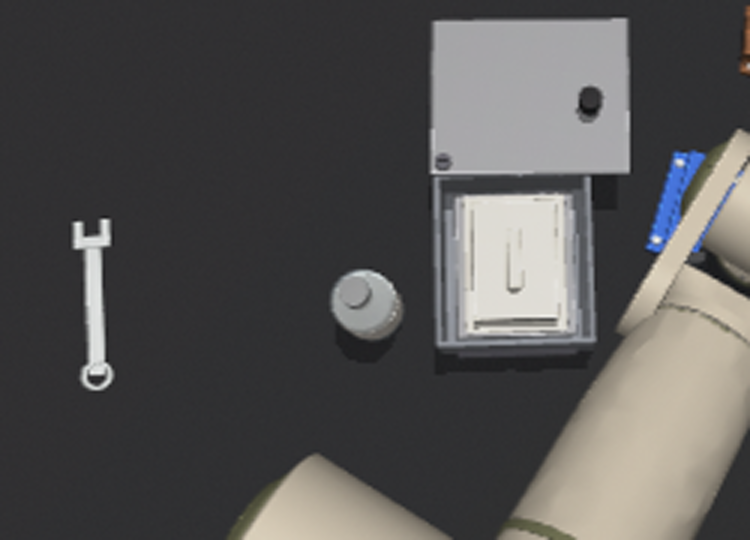

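View pics/s18c.png

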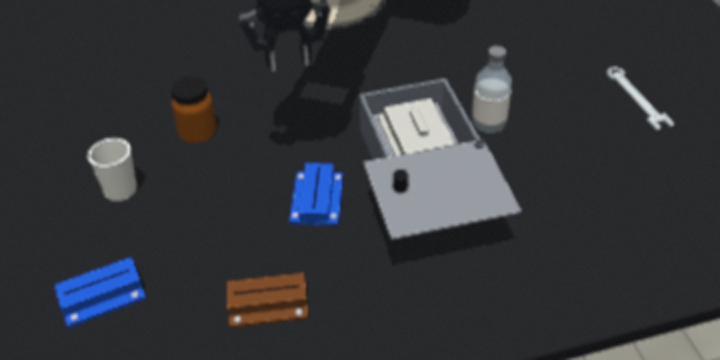

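```bash
python3 - <<'E'
from h import *
im,K,T=load("t18"); g=im.mean(2)
crop(im,215,105,300,175,"lid",9)
# subpixel edges of lid: far edge (top), left edge, right edge
def edge_h(cols,r0,r1):
    out=[]
    for u in cols:
        p=g[r0:r1,u]; d=np.abs(np.diff(p)); i=d.argmax(); lo,hi=p[max(i-2,0)],p[min(i+3,len(p)-1)]; t=(lo+hi)/2
        for k in range(max(i-2,0),i+3):
            if (p[k]-t)*(p[k+1]-t)<=0: out.append((u,r0+k+(t-p[k])/(p[k+1]-p[k])));break
    return np.array(out)
def edge_v(rows,c0,c1):
    out=[]
    for v in rows:
        p=g[v,c0:c1]; d=np.abs(np.diff(p)); i=d.argmax(); lo,hi=p[max(i-2,0)],p[min(i+3,len(p)-1)]; t=(lo+hi)/2
        for k in range(max(i-2,0),i+3):
            if (p[k]-t)*(p[k+1]-t)<=0: out.append((c0+k+(t-p[k])/(p[k+1]-p[k]),v));break
    return np.array(out)
def ang(e,z):
    w=px2w(K,T,e,z)[:,:2]; vx,vy,x,y=cv2.fitLine(w.astype(np.float32),cv2.DIST_HUBER,0,.01,.01).ravel(); return np.degrees(np.arctan2(vy,vx)),w.mean(0).round(1)
print('far',ang(edge_h(range(228,286),108,125),88))
print('left',ang(edge_v(range(122,160),218,230),88))
print('right',ang(edge_v(range(120,160),283,296),88))
print('box left outer',ang(edge_v(range(175,218),218,230),81))
print('box near outer',ang(edge_h(range(230,272),220,230),81))
E
```

```text
far (np.float32(88.82832), array([764.1,   3.8]))
left (np.float32(-1.8601983), array([690.3, 105.6]))
right (np.float32(-0.5702867), array([688.2, -93.1]))
box left outer (np.float32(0.50463057), array([521.7, 104.7]))
box near outer (np.float32(86.51305), array([440. ,  29.1]))
```

View pics/lid.png

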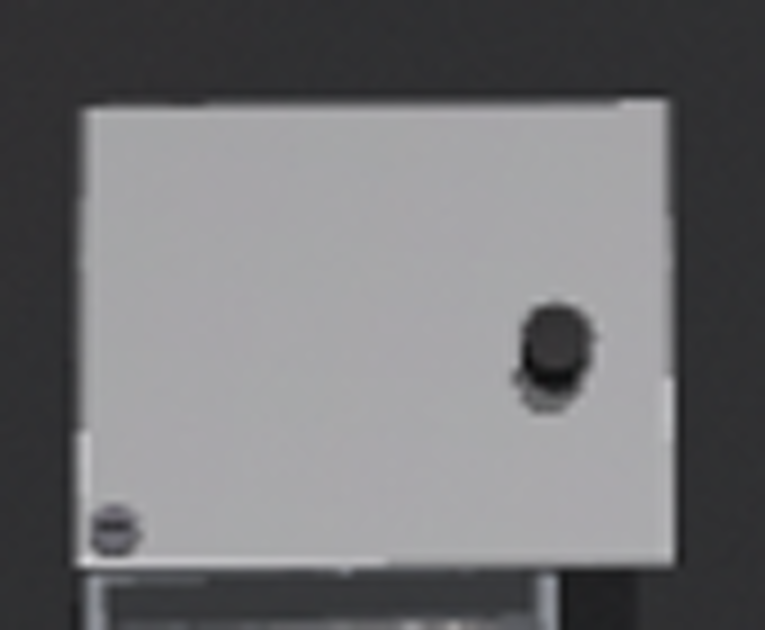

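>>> drive_tool:
  rows:
    - [[0.5, 0.3, 0, 0, 0, -0.1], [0.96, 0.6, 0, 0, 0, -0.2], [0.96, 0.6, 0, 0, 0, -0.35], [0.96, 0.6, 0, 0, 0, -0.4], [0.96, 0.6, 0, 0, 0, -0.4]]
  fingers: 0.6

```text
time_s: 32.8
eef_pos: [578.4, -112.8, 375.5]
ee_rot: [-0.001, 0.307, 0.952, 0.001]
force: [0.4, 0.4, 0.7]
grip_width: 0.796
```

>>> drive_tool:
  rows:
    - [[0.5, 0.3, 0, 0, 0, -0.1], [0.96, 0.6, -0.4, 0, 0, -0.2], [0.96, 0.6, -0.4, 0, 0, -0.36], [0.96, 0.6, -0.4, 0, 0, -0.367], [0.96, 0.6, -0.4, 0, 0, -0.367]]

```text
time_s: 33.42
eef_pos: [674.4, -52.2, 335.3]
ee_rot: [-0.001, 0.564, 0.826, 0.001]
force: [-1.0, -0.7, 0.5]
grip_width: 0.798
```

```bash
python3 - <<'E'
from h import *
s,M=st(); print((np.array([674.5,-54.2,270])-s['eef_pos']),M[:,2].round(4))
im,K,T=snap("wrist","w19")
print(w2px(K,T,[[674.4,-54.2,118]]))
E
```

```text
t 33.42 p [674.4 -52.2 335.3] yaxis ang 21.39 z [-0.     0.003 -1.   ] F [-1.  -0.7  0.5] g 0.798 j6 [-0.25  0.71  1.07  0.    1.37 -0.62]
[  0.13377415  -1.96817695 -65.34551173] [-4.0e-04  2.5e-03 -1.0e+00]
[[258.63035444 212.16563529]]
```

View pics/w19.png

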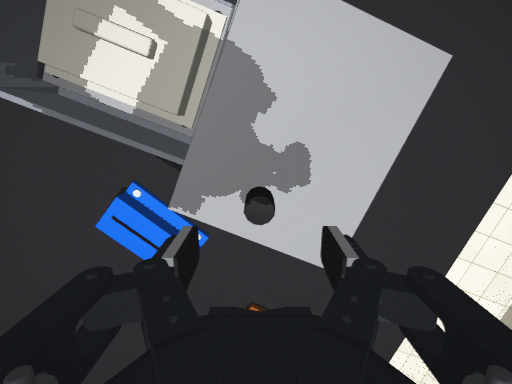

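>>> drive_tool:
  rows:
    - [[0, -0.02, -0.4, 0, 0, 0], [0, -0.02, -0.65, 0, 0, 0], [0, -0.02, -0.65, 0, 0, 0], [0, -0.02, -0.65, 0, 0, 0]]

```text
time_s: 33.98
eef_pos: [674.5, -54.5, 272.2]
ee_rot: [0.0, 0.563, 0.826, 0.001]
force: [0.5, 0.2, 1.1]
grip_width: 0.801
```

>>> drive_tool:
  rows:
    - [[0, 0, 0, 0, 0, 0], [0, 0, 0, 0, 0, 0], [0, 0, 0, 0, 0, 0], [0, 0, 0, 0, 0, 0], [0, 0, 0, 0, 0, 0]]
  fingers: -1
  force: 20

```text
time_s: 34.6
eef_pos: [674.6, -54.5, 272.9]
ee_rot: [0.001, 0.563, 0.826, 0.002]
force: [-1.1, -0.2, 6.2]
grip_width: 0.266
```

```bash
python3 - <<'E'
from h import *
s,M=st()
d=s['eef_pos'][:2]-[618.8,94.2]; a=np.arctan2(d[1],d[0]); r=np.hypot(*d); print(r,np.degrees(a))
for k in (1.5,3): print(k,(r*np.array([np.cos(a+np.radians(k))-np.cos(a),np.sin(a+np.radians(k))-np.sin(a)])/100).round(3),k/90)
E
```

```text
t 34.6 p [674.6 -54.5 272.9] yaxis ang 21.47 z [ 0.003  0.002 -1.   ] F [-1.1 -0.2  6.2] g 0.266 j6 [-0.25  0.76  1.14  0.    1.24 -0.63]
158.79018134932204 -69.4266502591381
1.5 [0.039 0.015] 0.016666666666666666
3 [0.077 0.031] 0.03333333333333333
```

>>> drive_tool:
  rows:
    - [[0.03, 0.012, 0, 0, 0, 0.014], [0.06, 0.024, 0, 0, 0, 0.028], [0.06, 0.024, 0, 0, 0, 0.028], [0.06, 0.024, 0, 0, 0, 0.028]]

```text
time_s: 35.1
eef_pos: [680.7, -52.0, 273.0]
ee_rot: [0.001, 0.545, 0.839, 0.002]
force: [1.0, -0.5, 2.3]
grip_width: 0.269
```

>>> drive_tool:
  rows:
    - [[0, 0, 0, 0, 0, 0], [0, 0, 0, 0, 0, 0], [0, 0, 0, 0, 0, 0]]
  fingers: 0.6

```text
time_s: 35.48
eef_pos: [680.7, -52.0, 272.8]
ee_rot: [0.001, 0.545, 0.839, 0.002]
force: [0.3, -0.4, -0.7]
grip_width: 0.799
```

>>> drive_tool:
  rows:
    - [[0, 0, 0.3, 0, 0, 0], [0, 0, 0.7, 0, 0, 0], [0, 0, 0.9, 0, 0, 0], [-0.4, -0.6, 1, 0, 0, 0], [-0.6, -1, 1, 0, 0, 0], [-0.6, -1, 1, 0, 0, 0]]

```text
time_s: 36.22
eef_pos: [619.3, -155.1, 373.2]
ee_rot: [0.001, 0.547, 0.837, 0.001]
force: [-0.4, 0.4, 0.2]
grip_width: 0.798
```

>>> drive_tool:
  rows:
    - [[-0.3, -0.6, 0, 0, 0, 0], [-0.6, -1, 0, 0, 0, 0], [-0.6, -1, 0, 0, 0, 0], [-0.6, -1, 0, 0, 0, 0]]

```text
time_s: 36.72
eef_pos: [559.9, -254.2, 373.2]
ee_rot: [0.001, 0.546, 0.838, 0.002]
force: [0.5, 0.2, 0.3]
grip_width: 0.805
```

```bash
python3 - <<'E'
from h import *
st()
im,K,T=snap("top","t20");crop(im,80,100,470,290,"t20c",2)
im,K,T=snap("scene","s20");crop(im,60,130,420,310,"s20c",2)
E
```

```text
t 36.73 p [ 559.9 -254.2  373.2] yaxis ang 23.76 z [ 0.003  0.002 -1.   ] F [0.5 0.2 0.3] g 0.805 j6 [-0.62  0.54  1.25  0.    1.35 -1.03]
```

View pics/t20c.png

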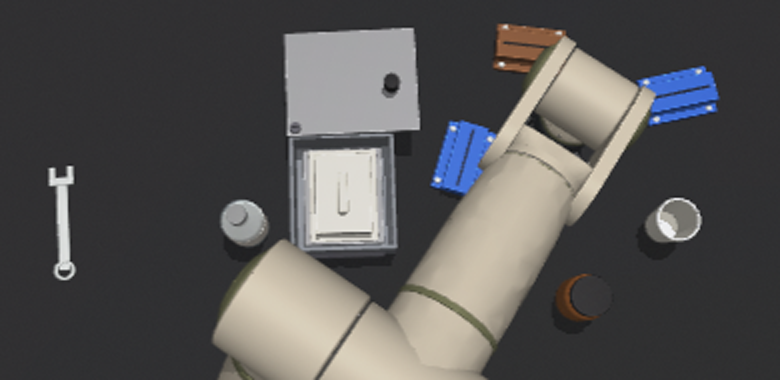

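View pics/s20c.png

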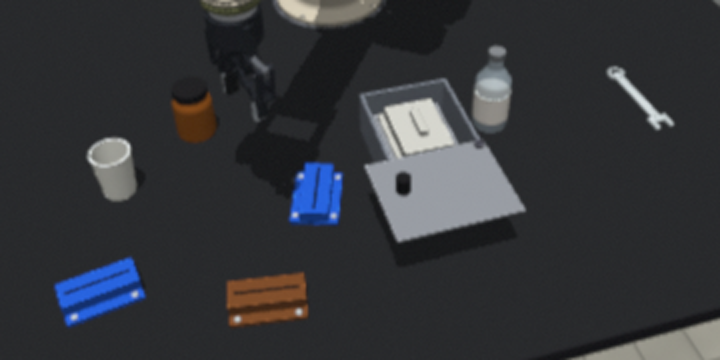

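The top and scene pictures show the lid open past square, with its knob at about top pixel (275,141). The stack is centred in the box at about (252,197). The jar, bottle, beaker and wrench stand where they were, and the gripper is clear of everything. I'm handing the job in.

```bash
python3 -c "
from rig import ctrl
print(ctrl.finish_job())"
```

```text
the job is handed in; nothing more can be done
None
```

The lid is swung open and all three parts are packed in the box in the order you asked. I handed the job in at about 37 s of the 72 s allowed; it reported no verdict.

- **Lid:** I turned it about 78° by its knob. A later measurement of the lid's edges gave about 1.55 rad, while my estimate from the knob's travel was between 1.57 and 1.60 rad. Because the two disagreed, I went back after packing and turned it a further 2.3°. The two now put it between about 1.59 and 1.64 rad. I did not re-measure the angle, but the last picture shows it past square.
- **Packing:** I packed the dark steel burner head, then the ribbed plate, then the hood over its rib. Each was lowered level until the wrist force showed contact, at most about 6 N upward, before I let go.
- **Centring:** By the wrist camera, the burner head was within about 1.5 mm of the box's middle, and the plate and hood within about 0.5 mm. The camera calibration itself is only good to about 2 mm.
- **Bystanders:** The jar, bottle, beaker and wrench look unmoved in the last top and scene pictures. The look-alikes were left alone, and the gripper was clear of everything at hand-in.

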